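# Unload, reload and start the tray steriliser

### The arm

A 6-joint arm with a two-finger parallel gripper is mounted at the origin on the work surface. World frame = base frame: x ahead of the robot, y to its left, z up, the work surface at z = 0. Lengths are in mm, angles in degrees, forces in N, time in s.
With the tool pointing down it reaches from about 300 to 875 mm from the base axis. Payload 6.4 kg.
Tool frame: the origin (TCP) lies midway between the tips of the shut fingers; the grasp point (between the pads) lies 19 mm behind it; z points along the fingers, x is the direction in which the jaws open and shut, and the axes are right-handed (so a half turn about z gives the same grasp; the last joint's range is limited). The gripper opens to 85 mm and grips with 20 to 120 N. Pads are 22 mm wide; open, the fingers measure 114 mm over their backs; the gripper's body (76 mm by 85 mm) begins 54 mm behind the grasp point. The pads swing forward as they close: fully open they stand 13 mm farther back than shut.
Start: joints at [-11.82, 10.359, 92.074, -0, 77.567, -11.82], TCP at [575.014, 0.015, 231.288] pointing down, gripper open.
Joint ranges: [-171.53, 171.53], [-51.25, 118.39], [17.06, 147.69], [-65.23, 245.23], [0, 150.52], [-178.68, 178.68]. Speed limits (degrees/s): [147.25, 147.25, 172.46, 180, 180, 180].

### API

Orientations are given as [roll, pitch, yaw] about the fixed x, y, z axes, in that order (R = Rz(yaw) Ry(pitch) Rx(roll)).
In Python, from cell import ctrl, optics, search_frame, spot_point gives the robot as it stands.
- The arm moves only by the tool move_arm, never from a script. Its argument "rows" is text: rows parted by semicolons, each of 5 numbers parted by spaces: the opening, from 0 (shut) to 1 (fully open), then the shift along the world's x, y, z in m, then the turn about the world's z in rad. In form: jaw dx dy dz yaw; .... A call has 1 to 5 rows; each row is the pose to reach, as a shift and turn from the pose measured when the call began; what a row does not reach only later rows make up. A row lasts 1/10 s, in which the tool goes at most 50 mm and 8.59 degrees, less where a joint would pass 70% of its speed; a pose out of reach is approached as far as the arm can. A call with a gripper value outside its range is refused whole. The fingers move at their own pace and stop on an object; "grip_force" is the grip in N (left out, the last holds). Time passes only in rows, so rows that repeat a pose let the fingers close. It gives the time, the measured TCP pose, the force and the opening at its end, in the units of the state.
- ctrl.sense(): the state, without advancing time (a new reading comes with each control period).
- optics.camera(name): name is "scene" or "side" or "wrist"; returns a dict with "image" (400x640x3 uint8, red, green, blue), "camera_matrix" (3x3 intrinsics, pixels), "k1" (the pictures are not rectified: a ray, as slopes to the right and down, at radius r is drawn at 1 + k1 r^2 times it, then the intrinsics apply), "R" (3x3) and "t" (3): a world point X has camera coordinates R X + t; the wrist camera has in their place "T_tool_cam" (4x4, takes a point from camera to tool coordinates, whose origin is the TCP and whose axes are the tool frame's). Camera axes: x right, y down, z forward; pixel columns grow to the right and rows downward; lengths in mm; the calibration is good to about 2 mm. A picture is of the moment at which its call begins: read the wrist's pose just before it. There is no depth.
- ctrl.close_job(): hands the job in, once; it reports no verdict.
Trained networks look in a picture, given as the dict that the camera call returned (one of the last four; its "shot" number tells which), for a name from the list of things; names that differ only in an ending like _2 or _b are one class to them, and where a whole thing is asked for, a point or a joint stands for the part that bears it (a point fixed in the world has none). Each returns a list of dicts, best first, with "confidence" (0 to 1); they miss things now and then, are a little off and sometimes report something else, mostly with a low value. They report only what shows in the picture. A call takes as long as a camera call. They do not tell look-alikes from the thing itself.
- search_frame(picture, target): "centre" ([x, y, z] in mm, in world coordinates, good to about 4 mm: the middle of the surface that is visible of it).
- spot_point(picture, target): "centre" ([x, y, z] in mm, in world coordinates, good to about 4 mm: a listed point, or the origin of a listed thing).
The state is a dict: "time": time; "joint_positions": joint angles; "joint_vel": joint speeds; "joint_efforts": joint torques, N m; "tool_pos": TCP position; "eef_rot": TCP orientation; "ft_force": force on the tool from outside, world axes, zero at the start; "ft_torque": the same for the moment, N m; "finger_gap": finger opening in mm.
Only numpy, scipy, OpenCV 4.12 (cv2) and the standard library are available. Lean on these libraries where they do the work, as an engineer would, in place of code of your own. Each camera call takes 0.05 s, during which the arm holds its last target.

### The job

Pull the steriliser's tray out and first move every finished oblong cassette from it to the white clean tray. Then take every square block and every round, square-footed sleeve out of the divided bin and put the blocks on the floor of the tray lane nearer the robot and the sleeves on the floor of the farther lane, side by side, none on top of another or on a wall (standing or lying), leaving the dropper bottles where they stand. When all are in, slide the tray in until it clicks fully home, then press the start button on the roof down and let go.

Things in the scene. Friction and masses are not known exactly. Their poses are not given: they have to be found in the camera images.
- tray (a joint): position of the steriliser's tray, m: 0 = drawn fully out, grows as it slides in, 0.190 = fully home on its stop. It slides stiffly (2 N) and stays where it is left; over the last 15 mm a spring detent resists (about 9 N in all), and past 0.186 it snaps and holds the tray home (about 9 N frees it). Starts between 0.168 and 0.190. Pull it out to 0.01 or less for full access.
- tray_floor (a point): centre of the upper face of the tray's level floor, 18 mm above the table. Axes: -y = the way it slides in, z up, x across (roughly world x). Steel tray, 150 mm (x) by 170 mm (y), open on top; walls and a divider along x = 0, 4 mm thick, 20 mm high, make two lanes. At +y an upright front panel, 172 mm wide, from y = 85 to 93 mm, rises 60 mm above the floor.
- tray_near (a point): centre of the floor of the tray lane nearer the robot (tray_floor x = -36.5 mm); axes as tray_floor. The lane is 69 mm wide (x) and clear from y = -81 to +85 mm.
- tray_far (a point): the same for the farther lane (tray_floor x = +36.5 mm).
- tray_fin (a point): grip point of the black pull fin in the middle of the tray's front panel: an upright bar 12 mm thick (x), 30 mm deep (y 93 to 123 mm from tray_floor), underside 30 mm and top 90 mm above the table. The point is on its top edge, 17 mm out from the panel; axes as tray_floor. Can be pinched from above, fingers closing along x, and pushed or pulled.
- steriliser: white bench steriliser, fixed, 240 mm wide (x), 240 mm deep, 112 mm high. Origin: at table height, middle of its front face, which looks along its +y; the body reaches to y = -240 mm, and a 6 mm base plate carries the tray in front. The tray's centre is at y = 105 mm minus the joint value. The opening is 176 mm wide and reaches to 85 mm above the table.
- start (a joint): travel of the steriliser's round green push button, m: 0 = up, 0.006 = fully pressed (5 N); it springs back.
- start_top (a point): centre of the upper face of the start button (28 mm across), which stands on the roof of the steriliser near its front edge, on the side away from the robot; it is pressed straight down.
- bin: flat grey divided bin, fixed, 182 mm (x) by 362 mm (y), walls 4 mm thick and 24 mm high, floor 4 mm thick, with 2 (along x) by 4 (along y) compartments, each about 85 mm square, centres at x = -44.5 or 44.5 mm and y = -134, -44.7, 44.7 or 134 mm in the bin's frame. Origin: centre of its underside.
- block1: square aluminium block, 24 x 24 mm and 40 mm tall, about 60 g, with a small dark square recess drawn on its top. Starts upright in a bin compartment of its own, or is absent. Origin: centre of its underside; z is its long axis, x and y its face normals.
- block2: square aluminium block, 24 x 24 mm and 40 mm tall, about 60 g, with a small dark square recess drawn on its top. Starts upright in a bin compartment of its own, or is absent. Origin: centre of its underside; z is its long axis, x and y its face normals.
- block3: square aluminium block, 24 x 24 mm and 40 mm tall, about 60 g, with a small dark square recess drawn on its top. Starts upright in a bin compartment of its own, or is absent. Origin: centre of its underside; z is its long axis, x and y its face normals.
- cassette1: finished oblong steel cassette, a closed box 26 mm (x) by 46 mm (y) and 36 mm tall, about 80 g, with a seam around it. Starts upright in the near lane of the steriliser's tray, inside the machine, long side roughly along the lane, or is absent. Origin: centre of its underside; z up.
- cassette2: finished oblong steel cassette, a closed box 26 mm (x) by 46 mm (y) and 36 mm tall, about 80 g, with a seam around it. Starts upright in the far lane of the steriliser's tray, inside the machine, long side roughly along the lane, or is absent. Origin: centre of its underside; z up.
- clean_tray: low white tray, fixed, 100 mm (x) by 160 mm (y), 15 mm high, walls and floor 4 mm thick, beyond the bin as seen from the robot. Origin: centre of its underside.
- sleeve1: round aluminium sleeve with a square foot: foot 30 x 30 mm and 6 mm thick, above it a cylinder 24 mm in diameter, 40 mm tall in all, about 50 g. Starts upright in a bin compartment of its own, or is absent. Origin: centre of the foot's underside; z is its long axis.
- sleeve2: round aluminium sleeve with a square foot: foot 30 x 30 mm and 6 mm thick, above it a cylinder 24 mm in diameter, 40 mm tall in all, about 50 g. Starts upright in a bin compartment of its own, or is absent. Origin: centre of the foot's underside; z is its long axis.
- sleeve3: round aluminium sleeve with a square foot: foot 30 x 30 mm and 6 mm thick, above it a cylinder 24 mm in diameter, 40 mm tall in all, about 50 g. Starts upright in a bin compartment of its own, or is absent. Origin: centre of the foot's underside; z is its long axis.
- dropper1: white plastic dropper bottle, 24 mm in diameter, 56 mm tall with its narrow cap, standing in a bin compartment of its own; to be left alone. Origin: centre of its underside.
- dropper2: white plastic dropper bottle, 24 mm in diameter, 56 mm tall with its narrow cap, standing in a bin compartment of its own; to be left alone. Origin: centre of its underside.
Not all that is in view belongs to the job. Leave any green or orange look-alike of the sleeve3 alone.

How it is judged:
By the outcome, as a careful person would: the job done as asked, in the order asked, and still so for the second after the job is handed in, with the robot touching nothing.
Of block1, block2, block3, sleeve1, sleeve2, sleeve3 only 4 to 6 are there at a start; the rules pass over those that are not, and their reading is None.
Of cassette1, cassette2 only 1 to 2 are there at a start; the rules pass over those that are not, and their reading is None.
At some moment in a run one of block1, block2, block3, sleeve1, sleeve2, sleeve3 may be knocked a few centimetres aside while the robot is not near it.
Once in a run the grip may slacken for a moment while it holds something.
It also fails if it takes over 210 s, if anything falls off the work surface, if the arm or the gripper's body presses on something with over 40 N, if the wrist force passes 120 N, or if a joint passes its speed limit or range.

## Working session

There is one attempt and no reset: what is moved stays moved. The work goes in short steps, Python scripts to look and compute and a tool call to move; the robot and the scene stay as the last step left them, time stands still between calls to the robot, and variables do not carry over. Pictures are saved under pics/ and viewed, and the job is handed in when it is done.

Besides the shell and the picture viewer there is one more tool, called after "Request:" as a command line: name --argument value ..., lists and objects as JSON in quotes. move_arm: Moves the arm, as the interface text tells. Its arguments: {"type":"object","properties":{"rows":{"type":"string"},"grip_force":{"type":"number"}},"required":["rows"]}

```bash
ls; mkdir -p pics; cat > h.py <<'E'
import numpy as np, cv2
from cell import ctrl, optics, search_frame, spot_point
def save(p,name,crop=None,scale=1):
    im=p["image"][:,:,::-1]
    if crop: im=im[crop[1]:crop[3],crop[0]:crop[2]]
    if scale!=1: im=cv2.resize(im,None,fx=scale,fy=scale,interpolation=cv2.INTER_CUBIC)
    cv2.imwrite("pics/"+name+".png",im)
def rpy(r):
    from scipy.spatial.transform import Rotation as R
    return R.from_euler('xyz',r,degrees=True).as_matrix()
def extr(p,st=None):
    if "T_tool_cam" in p:
        T=np.array(p["T_tool_cam"]); Rt=rpy(st["eef_rot"]); tw=np.array(st["tool_pos"])
        Rwc=Rt@T[:3,:3]; c=Rt@T[:3,3]+tw
        return Rwc.T, -Rwc.T@c
    return np.array(p["R"]),np.array(p["t"])
def pix2z(p,uv,z,st=None):
    R,t=extr(p,st);K=np.array(p["camera_matrix"])
    d=np.linalg.inv(K)@np.array([uv[0],uv[1],1.]); d=d[:2]
    rd=np.linalg.norm(d); r=rd
    for _ in range(30): r=rd/(1+p["k1"]*r*r)
    s=d*(r/rd if rd>0 else 1)
    ray=R.T@np.array([s[0],s[1],1.]); c=-R.T@t
    return c+ray*(z-c[2])/ray[2]
def proj(p,X,st=None):
    R,t=extr(p,st);K=np.array(p["camera_matrix"])
    x=R@np.array(X,float)+t; s=x[:2]/x[2]; s=s*(1+p["k1"]*(s@s))
    return (K@np.array([s[0],s[1],1]))[:2]
E
python3 - <<'E'
from h import *
print(ctrl.sense())
for n in("scene","side","wrist"):
    p=optics.camera(n); save(p,n+"0"); print(n,p["shot"])
    if n!="wrist":print(-np.array(p["R"]).T@p["t"])
E
```

```text
pics
{'time': 0.0, 'joint_positions': array([-1.18194685e+01,  1.04022660e+01,  9.21320802e+01, -6.91427361e-04,
        7.75658529e+01, -1.18208100e+01]), 'joint_vel': array([ 0.08681066, -0.0685104 , -0.0498133 ,  0.03583622,  0.09665764,
       -0.07667009]), 'joint_efforts': array([ 3.41415571e-04, -4.44869328e+01, -3.51340663e+01, -2.51131587e-04,
        9.11703974e-03,  3.43231875e-05]), 'tool_pos': array([5.74451918e+02, 1.34891404e-01, 2.30376908e+02]), 'eef_rot': array([-1.79980135e+02,  9.82124478e-02,  1.50793606e-03]), 'ft_force': array([-0.18595282, -1.03309361,  0.33417228]), 'ft_torque': array([ 0.04463469, -0.06003726, -0.04793395]), 'finger_gap': 85.21419521930405}
scene 1
[1307.3749092  -123.12115025  703.47838981]
side 2
[442.80493043 811.24263879 821.88354555]
wrist 3
```

View pics/scene0.png

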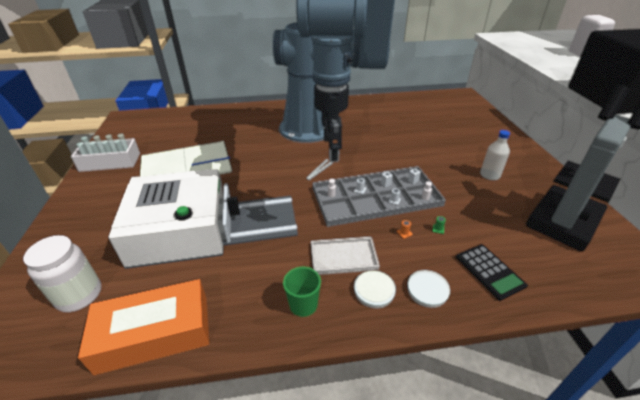

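View pics/side0.png

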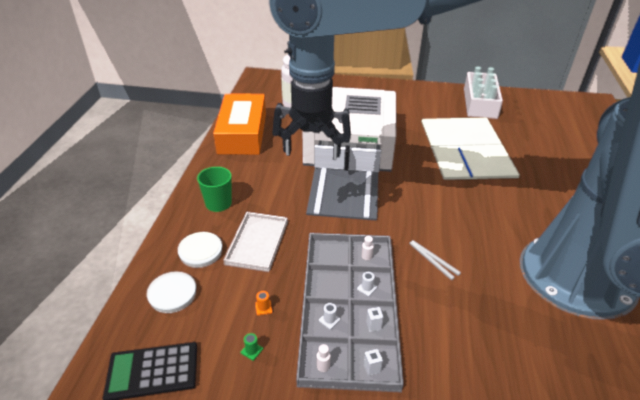

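View pics/wrist0.png

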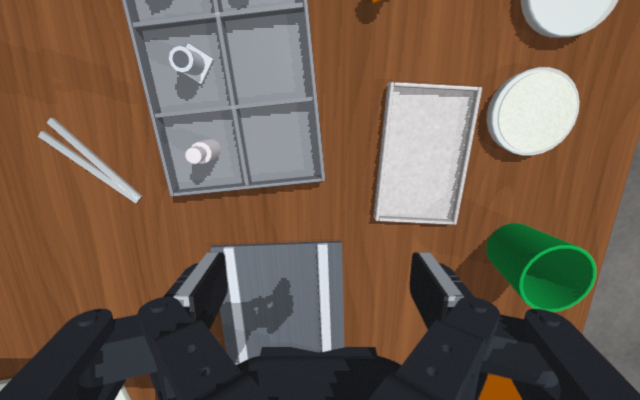

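```bash
python3 - <<'E'
from h import *
for n,ts in(("scene",["tray_fin","steriliser","start_top","tray_floor","bin","clean_tray","block1","sleeve1","dropper1"]),("side",["tray_fin","steriliser","start_top","tray_floor","bin","clean_tray","block1","sleeve1","dropper1"])):
    p=optics.camera(n); R,t=extr(p)
    for k in ts:
        for d in spot_point(p,k)[:4]:
            print(n,k,np.round(d["centre"]),round(d["confidence"],2),np.round(proj(p,d["centre"])))
E
```

```text
scene tray_fin [ 528. -260.   88.] 0.7 [232. 199.]
scene steriliser [ 530. -297.   -0.] 0.6 [224. 224.]
scene start_top [ 608. -367.  133.] 0.49 [182. 209.]
scene bin [474. 164.   2.] 0.58 [377. 196.]
scene clean_tray [699.  19.   2.] 0.68 [344. 256.]
scene clean_tray [416. 300.   0.] 0.24 [413. 182.]
scene block1 [418. 303.   3.] 0.61 [414. 181.]
scene block1 [418. 207.   8.] 0.59 [385. 183.]
scene sleeve1 [641. 193.   4.] 0.68 [403. 233.]
scene sleeve1 [637. 296.  -1.] 0.61 [438. 229.]
scene sleeve1 [510. 205.  -0.] 0.58 [393. 203.]
scene sleeve1 [444. 120.   6.] 0.47 [361. 191.]
scene dropper1 [506. 306.   3.] 0.54 [425. 198.]
scene dropper1 [449.  31.   3.] 0.47 [333. 195.]
scene dropper1 [442. 117.   6.] 0.32 [360. 190.]
side tray_fin [ 527. -260.   89.] 0.82 [346. 148.]
side tray_fin [ 570. -390.   21.] 0.69 [335. 141.]
side tray_fin [ 564. -367.   17.] 0.38 [336. 147.]
side tray_fin [446.  26.   3.] 0.18 [367. 256.]
side steriliser [ 529. -296.    3.] 0.77 [346. 167.]
side tray_floor [ 534. -371.   20.] 0.85 [347. 146.]
side bin [473. 164.  -3.] 0.62 [348. 306.]
side clean_tray [699.  18.  -2.] 0.62 [256. 242.]
side clean_tray [421. 301.   4.] 0.53 [369. 369.]
side clean_tray [ 565. -373.   17.] 0.37 [336. 145.]
side block1 [417. 298.   2.] 0.79 [371. 368.]
side block1 [422. 206.   6.] 0.62 [372. 324.]
side sleeve1 [505. 209.   4.] 0.87 [330. 320.]
side sleeve1 [640. 198.  -1.] 0.69 [263. 309.]
side sleeve1 [640. 295.  -1.] 0.67 [251. 351.]
side sleeve1 [441. 116.   5.] 0.54 [366. 287.]
side dropper1 [502. 308.   6.] 0.87 [324. 365.]
side dropper1 [448.  25.   3.] 0.52 [366. 256.]
```

The side and scene views show 2 blocks (side px 375,318 and 373,360), 2 sleeves (368,281 and 330,314) and 2 droppers in the bin. The orange (263,301) and green (251,345) sleeves outside the bin are look-alikes. Next I'll get the steriliser and bin yaw.

```bash
python3 - <<'E'
from h import *
st=ctrl.sense();p=optics.camera("wrist")
print(p["T_tool_cam"],p["camera_matrix"],p["k1"])
for a,z in(((212,246),6),((342,242),6),((226,250),8),((238,335),8),((322,245),8),((329,345),8),((172,196),0),((324,181),24),((390,84),15),((480,88),15),((456,223),15),((375,221),15)):
    print(a,np.round(pix2z(p,a,z,st),1))
E
```

```text
[[ 9.99999756e-01  3.95315658e-05 -6.96785254e-04  8.07199726e-01]
 [ 1.60823630e-04  9.58472139e-01  2.85186138e-01 -7.28645655e+01]
 [ 6.79123107e-04 -2.85186181e-01  9.58471899e-01 -1.42578971e+02]
 [ 0.00000000e+00  0.00000000e+00  0.00000000e+00  1.00000000e+00]] [[311.50584453   0.         318.19831985]
 [  0.         311.50584453 199.36870806]
 [  0.           0.           1.        ]] -0.003299669305050887
(212, 246) [438.5 -99.3   6. ]
(342, 242) [606.1 -93.7   6. ]
(226, 250) [ 456.7 -104.     8. ]
(238, 335) [ 462.5 -235.4    8. ]
(322, 245) [580.4 -97.    8. ]
(329, 345) [ 590.9 -252.4    8. ]
(172, 196) [392.9 -34.    0. ]
(324, 181) [582.2  -9.1  24. ]
(390, 84) [653.3  96.5  15. ]
(480, 88) [751.5  92.5  15. ]
(456, 223) [745.1 -64.2  15. ]
(375, 221) [645.3 -61.6  15. ]
```

Request:
move_arm --rows "1 -0.01 -0.05 0 0; 1 -0.02 -0.1 0 0; 1 -0.03 -0.15 0 0; 1 -0.04 -0.2 0 0; 1 -0.047 -0.23 0 0"

```text
time: 1.7
tool_pos: [527.2, -233.0, 231.5]
eef_rot: [179.9, -0.0, -0.1]
ft_force: [1.1, 0.6, -0.3]
finger_gap: 85.4
```

```bash
python3 - <<'E'
from h import *
st=ctrl.sense();p=optics.camera("wrist");save(p,"w1");print(st["tool_pos"],st["eef_rot"])
for k in("tray_fin","steriliser","start_top","tray_floor"):
        for d in spot_point(p,k)[:2]:
            print(k,np.round(d["centre"]),round(d["confidence"],2),np.round(proj(p,d["centre"],st)))
E
```

```text
[ 527.19160835 -233.01859471  231.49000094] [ 1.79946570e+02 -1.72248850e-02 -9.13538548e-02]
tray_fin [ 523. -261.   88.] 0.69 [313. 215.]
steriliser [ 531. -297.   -1.] 0.75 [320. 218.]
start_top [ 610. -370.  133.] 0.82 [406. 341.]
```

View pics/w1.png

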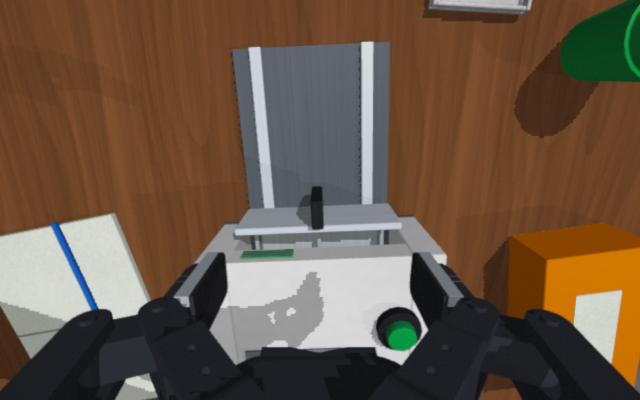

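The picture shows the fin (317,190–228) in front of the panel, the button (400,330) on a dark collar, and the base rails.

```bash
python3 - <<'E'
from h import *
st=ctrl.sense();p=optics.camera("wrist");save(p,"w1c",(200,160,460,380),3)
for a,z in(((255,48),8),((267,208),8),((367,42),8),((366,205),8),((236,230),78),((400,228),78),((317,187),90),((317,203),90),((228,252),112),((425,248),112)):
    print(a,np.round(pix2z(p,a,z,st),1))
E
```

```text
(255, 48) [460.9 -96.1   8. ]
(267, 208) [ 465.3 -276.4    8. ]
(367, 42) [580.6 -90.4   8. ]
(366, 205) [ 587.4 -272.6    8. ]
(236, 230) [ 444.7 -277.1   78. ]
(400, 228) [ 611.9 -275.    78. ]
(317, 187) [ 527.5 -228.9   90. ]
(317, 203) [ 527.4 -244.6   90. ]
(228, 252) [ 445.3 -285.1  112. ]
(425, 248) [ 626.8 -281.1  112. ]
```

View pics/w1c.png

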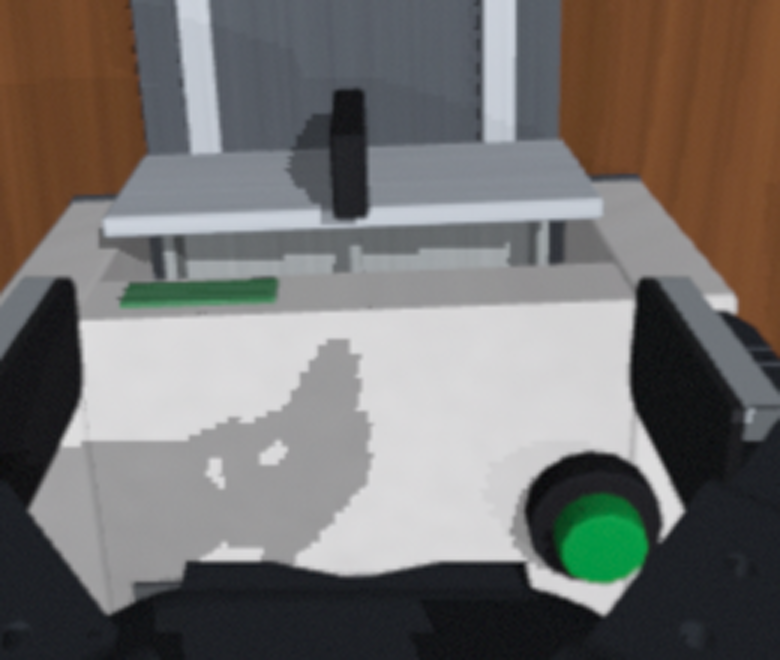

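Request:
move_arm --rows "0.6 0 -0.025 -0.04 0.03; 0.5 0 -0.025 -0.08 0.03; 0.5 0 -0.025 -0.12 0.03; 0.5 0 -0.025 -0.15 0.03; 0.5 0 -0.025 -0.165 0.03" --grip_force 60

```text
time: 2.5
tool_pos: [527.0, -251.1, 63.1]
eef_rot: [-179.8, 0.2, 1.9]
ft_force: [0.2, 0.4, -0.6]
finger_gap: 42.7
```

Request:
move_arm --rows "0 0 0 0 0; 0 0 0 0 0; 0 0 0 0 0; 0 0 0 0 0; 0 0 0 0 0"

```text
time: 3.0
tool_pos: [525.4, -250.1, 63.7]
eef_rot: [-179.7, 0.4, 1.9]
ft_force: [-7.2, 2.0, -2.9]
finger_gap: 10.5
```

Request:
move_arm --rows "0 0 0.015 0 0; 0 -0.001 0.04 0 0; 0 -0.002 0.07 0 0; 0 -0.003 0.1 0 0; 0 -0.004 0.13 0 0"

```text
time: 3.5
tool_pos: [519.9, -119.1, 63.7]
eef_rot: [-179.7, 0.6, 2.0]
ft_force: [-2.9, -3.5, -11.0]
finger_gap: 11.0
```

Request:
move_arm --rows "0 -0.001 0.02 0 0; 0 -0.001 0.04 0 0; 0 -0.002 0.05 0 0; 0 -0.002 0.055 0 0; 0 -0.002 0.06 0 0"

```text
time: 4.0
tool_pos: [518.1, -71.7, 63.9]
eef_rot: [179.0, 0.6, 2.2]
ft_force: [-5.9, -67.2, -24.0]
finger_gap: 10.7
```

Request:
move_arm --rows "0 0 -0.004 0 0; 0.4 0 -0.004 0 0; 0.5 0 -0.004 0 0; 0.5 0 -0.004 0 0; 0.5 0 -0.004 0.03 0"

```text
time: 4.5
tool_pos: [515.7, -74.0, 91.7]
eef_rot: [179.1, 0.9, 2.2]
ft_force: [0.6, -0.5, -0.3]
finger_gap: 42.7
```

Request:
move_arm --rows "1 0 -0.004 0.05 0; 1 0 -0.004 0.1 0; 1 0 -0.004 0.14 0; 1 0 -0.03 0.17 0; 1 0 -0.05 0.17 0"

```text
time: 5.0
tool_pos: [518.7, -124.7, 268.7]
eef_rot: [178.8, 0.3, 2.4]
ft_force: [0.3, -0.5, 0.6]
finger_gap: 85.0
```

```bash
cat > look.py <<'E'
from h import *
import sys
tag=sys.argv[1]; names=sys.argv[2].split(','); cams=sys.argv[3].split(',') if len(sys.argv)>3 else ["wrist"]
for c in cams:
    st=ctrl.sense();p=optics.camera(c);save(p,tag+"_"+c)
    s=st if c=="wrist" else None
    print(c,np.round(st["tool_pos"],1),np.round(st["eef_rot"],1),st["time"])
    for k in names:
        for d in spot_point(p,k)[:4]:
            if d["confidence"]>.15: print(c,k,np.round(d["centre"],1),round(d["confidence"],2),np.round(proj(p,d["centre"],s)))
E
python3 look.py t1 tray_fin,tray_floor,tray_near,tray_far,cassette1 wrist,side,scene
```

```text
wrist [ 518.7 -124.7  268.7] [178.8   0.3   2.4] 5.0
wrist tray_fin [516.9 -91.8  85.6] 0.66 [318. 143.]
wrist tray_floor [ 526.3 -197.9   17.6] 0.69 [322. 216.]
wrist tray_near [ 484.8 -203.8   18.2] 0.56 [291. 219.]
wrist tray_far [ 562.5 -197.8   18.7] 0.91 [349. 218.]
wrist cassette1 [ 563.4 -217.7   16.4] 0.86 [349. 231.]
wrist cassette1 [ 489.5 -191.9   13.5] 0.77 [295. 210.]
wrist cassette1 [ 527.7 -299.    -1.6] 0.48 [320. 275.]
side [ 515.3 -122.8  261.2] [179.2   1.    2.3] 5.3
side tray_fin [518.4 -89.4  92.8] 0.79 [342. 189.]
side tray_fin [504.9 306.3   4.2] 0.33 [322. 365.]
side tray_floor [699.1  16.2  -0.9] 0.72 [256. 242.]
side tray_near [ 489.8 -201.7   17.7] 0.56 [357. 185.]
side tray_far [ 558.2 -201.1   15.3] 0.69 [330. 184.]
side cassette1 [ 567.2 -219.9   18.8] 0.84 [328. 178.]
side cassette1 [419.8 298.4   3. ] 0.71 [370. 368.]
side cassette1 [ 487.4 -198.7   14.9] 0.58 [358. 187.]
scene [ 515.6 -123.5  261.4] [179.2   0.9   2.2] 5.6
scene tray_fin [519.  -93.1  88. ] 0.91 [293. 191.]
scene tray_fin [ 520.1 -198.8   19.2] 0.65 [258. 214.]
scene tray_floor [ 520.9 -198.5   18.2] 0.79 [258. 214.]
scene tray_near [ 486.2 -200.5   19.4] 0.84 [257. 206.]
scene tray_near [701.   19.   -1.9] 0.31 [345. 258.]
scene tray_far [ 562.  -202.3   21.1] 0.7 [256. 223.]
scene cassette1 [ 489.2 -192.7   21.6] 0.76 [260. 206.]
scene cassette1 [ 565.4 -214.7   21.4] 0.7 [252. 224.]
```

View pics/t1_wrist.png

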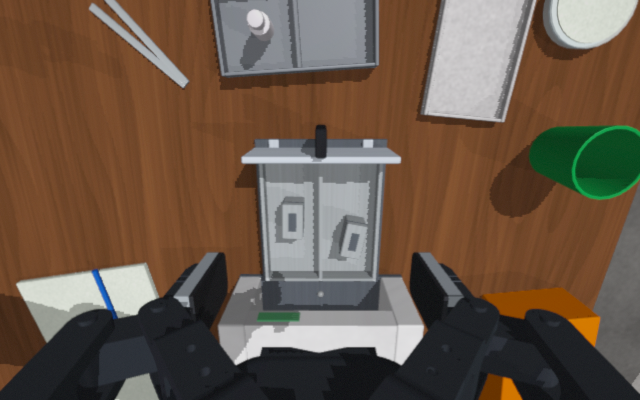

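View pics/t1_side.png

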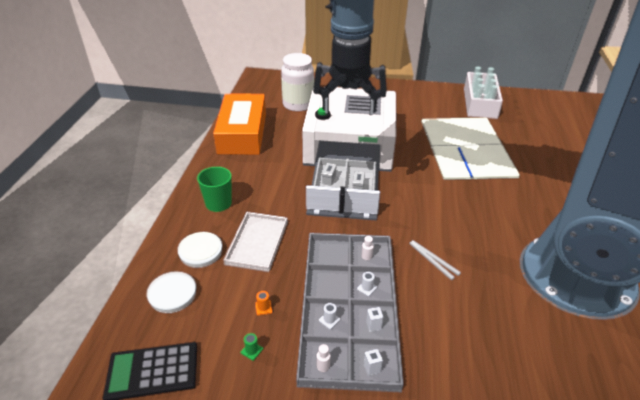

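View pics/t1_scene.png

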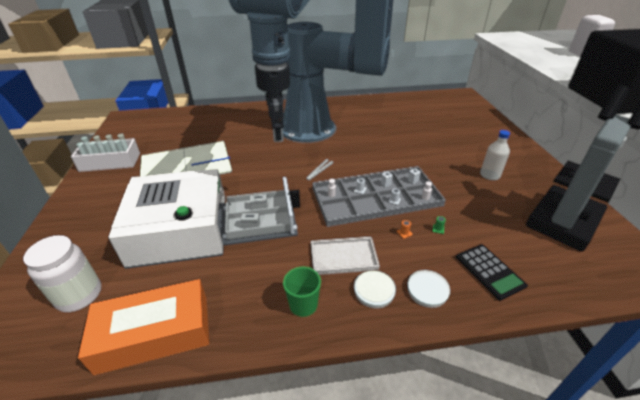

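The tray is out with a cassette in each lane: wrist px (292,218) in the near lane and (352,238) in the far lane. Next, an enlarged look from the settled pose.

```bash
python3 - <<'E'
from h import *
st=ctrl.sense();p=optics.camera("wrist");save(p,"t2",(225,120,415,310),4);print(st["tool_pos"],st["eef_rot"])
np.save("t2.npy",p["image"])
for k in("cassette1",):
    for f in (spot_point,search_frame):
        for d in f(p,k)[:3]:print(k,np.round(d["centre"],1),round(d["confidence"],2))
E
```

```text
[ 515.67818071 -124.01854405  261.67657045] [179.14535112   0.90384547   2.20988104]
cassette1 [ 562.  -215.9   18.8] 0.88
cassette1 [ 488.  -189.2   12.7] 0.59
cassette1 [ 491.6 -187.7   47.6] 0.96
```

View pics/t2.png

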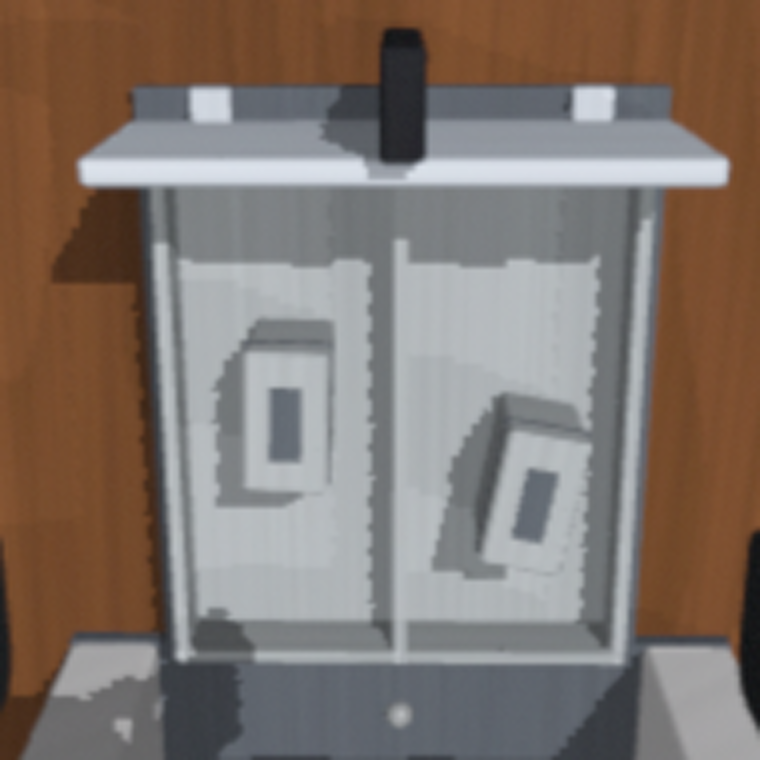

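```bash
python3 - <<'E'
from h import *
st=ctrl.sense();p=optics.camera("wrist")
def q(a,z): return pix2z(p,(a[0]/4+225-.4,a[1]/4+120-.4),z,st)
for pts in ([(243,347),(331,345),(331,490),(245,490)],[(510,428),(592,443),(560,572),(482,558)]):
    P=np.array([q(a,54) for a in pts]);print(np.round(P,1).tolist(),P.mean(0).round(1))
for a,z in (((400,240),38),((400,660),38),((183,660),38),((620,662),38),((162,245),38),((643,225),38),((80,183),78),((728,183),78),((402,30),90),((402,160),90)): print(a,q(a,z).round(1))
E
```

```text
[[475.7, -169.1, 54.0], [501.8, -167.4, 54.0], [503.1, -214.3, 54.0], [476.7, -215.6, 54.0]] [ 489.3 -191.6   54. ]
[[556.5, -191.4, 54.0], [581.6, -195.1, 54.0], [575.5, -239.1, 54.0], [550.9, -235.4, 54.0]] [ 566.1 -215.3   54. ]
(400, 240) [ 521.  -138.5   38. ]
(400, 660) [ 527.4 -283.4   38. ]
(183, 660) [ 454.4 -287.    38. ]
(620, 662) [ 601.1 -280.6   38. ]
(162, 245) [ 449.2 -143.1   38. ]
(643, 225) [ 593.4 -130.8   38. ]
(80, 183) [ 434.9 -116.8   78. ]
(728, 183) [ 606.  -109.7   78. ]
(402, 30) [518.4 -72.8  90. ]
(402, 160) [ 519.8 -105.    90. ]
```

Request:
move_arm --rows "0.6 -0.01 -0.03 -0.04 0; 0.5 -0.02 -0.06 -0.08 0; 0.45 -0.0265 -0.0675 -0.12 0; 0.45 -0.0265 -0.0675 -0.15 0; 0.45 -0.0265 -0.0675 -0.15 0"

```text
time: 6.6
tool_pos: [485.8, -190.0, 107.3]
eef_rot: [179.5, 1.3, 2.1]
ft_force: [-0.4, 0.5, 0.4]
finger_gap: 38.4
```

Request:
move_arm --rows "0.45 0.0035 -0.0015 -0.03 0; 0.45 0.0035 -0.0015 -0.055 0; 0.45 0.0035 -0.0015 -0.067 0; 0.45 0.0035 -0.0015 -0.067 0; 0.45 0.0035 -0.0015 -0.067 0"

```text
time: 7.1
tool_pos: [490.4, -192.0, 41.8]
eef_rot: [179.4, 1.2, 2.2]
ft_force: [0.7, -0.2, 0.2]
finger_gap: 38.3
```

```bash
python3 - <<'E'
from h import *
st=ctrl.sense();p=optics.camera("wrist");save(p,"g1");print(st["tool_pos"],st["ft_force"])
p=optics.camera("side");save(p,"g1s",(260,100,460,260),4)
E
```

```text
[ 490.4037429  -192.02960701   41.83724766] [ 0.70791617 -0.17684048  0.23222445]
```

View pics/g1.png

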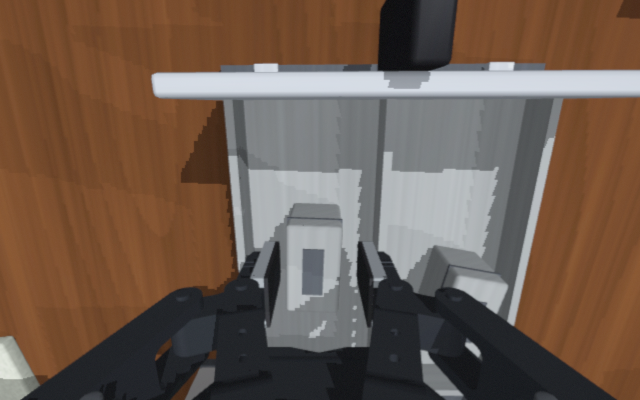

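View pics/g1s.png

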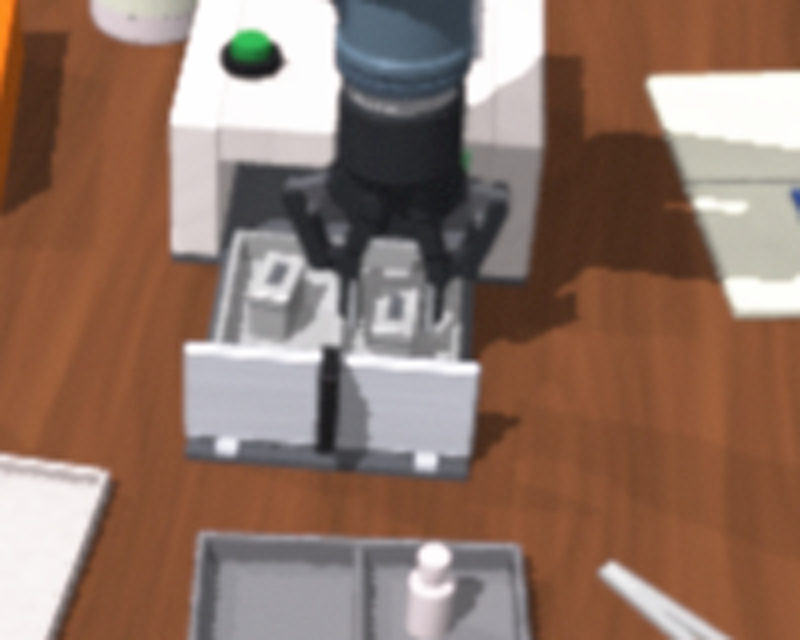

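Request:
move_arm --rows "0.45 -0.001 0 -0.005 0; 0.3 -0.001 0 -0.005 0; 0.1 -0.001 0 -0.005 0; 0 -0.001 0 -0.005 0; 0 -0.001 0 -0.005 0" --grip_force 50

```text
time: 7.7
tool_pos: [489.9, -192.5, 37.9]
eef_rot: [179.3, 1.1, 2.1]
ft_force: [-2.4, -0.0, 6.3]
finger_gap: 25.0
```

Request:
move_arm --rows "0 0 0 0.02 0; 0 0 0 0.06 0; 0 0 0 0.1 0; 0 0 0 0.13 0; 0 0 0 0.13 0"

```text
time: 8.2
tool_pos: [492.6, -194.2, 172.8]
eef_rot: [179.0, 0.7, 2.2]
ft_force: [0.8, -0.3, 0.1]
finger_gap: 24.7
```

Request:
move_arm --rows "0 0.03 0.036 0 -0.02; 0 0.06 0.073 0 -0.04; 0 0.09 0.11 0 -0.06; 0 0.12 0.146 0 -0.09; 0 0.15 0.183 0 -0.09" --grip_force 70

```text
time: 8.7
tool_pos: [642.8, -9.5, 171.0]
eef_rot: [179.0, 0.8, -3.1]
ft_force: [0.6, -1.5, -0.9]
finger_gap: 24.2
```

Request:
move_arm --rows "0 0.025 0.03 0 0; 0 0.054 0.066 0 0; 0 0.054 0.066 -0.03 0; 0 0.054 0.066 -0.06 0; 0 0.054 0.066 -0.06 0"

```text
time: 9.2
tool_pos: [692.1, 57.4, 103.3]
eef_rot: [179.0, 1.6, -3.0]
ft_force: [-0.6, -0.2, -0.8]
finger_gap: 24.2
```

```bash
python3 look.py p1 clean_tray wrist,side
```

```text
wrist [692.1  57.4 103.3] [179.    1.6  -3. ] 9.2
side [695.6  56.5 109.2] [179.    1.1  -3.1] 9.3
side clean_tray [ 6.998e+02  1.610e+01 -3.000e-01] 0.66 [256. 241.]
```

View pics/p1_wrist.png

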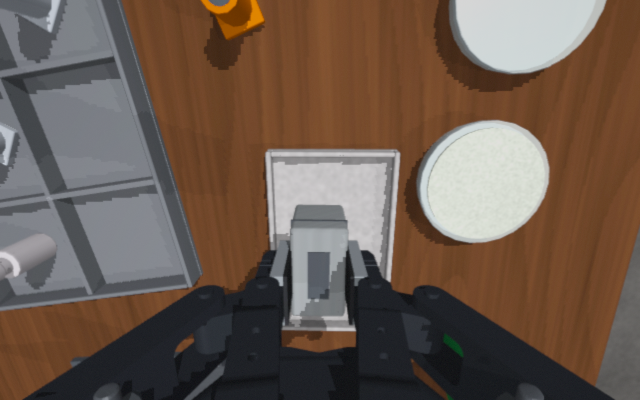

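View pics/p1_side.png

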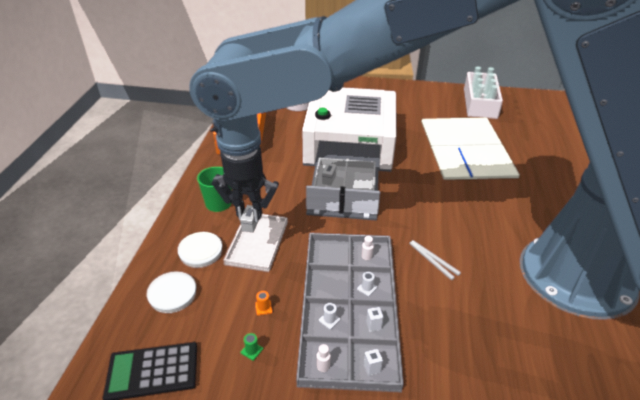

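Request:
move_arm --rows "0 0.002 0 -0.04 0; 0 0.002 0 -0.065 0; 0 0.002 0 -0.078 0; 0 0.002 0 -0.083 0; 0 0.002 0 -0.083 0"

```text
time: 9.9
tool_pos: [700.3, 55.9, 30.4]
eef_rot: [179.0, 0.7, -3.1]
ft_force: [-0.4, 0.1, -0.5]
finger_gap: 24.1
```

Request:
move_arm --rows "0 -0.001 0 -0.004 0; 0 -0.001 0 -0.006 0; 0 -0.001 0 -0.007 0; 0 -0.001 0 -0.007 0"

```text
time: 10.3
tool_pos: [699.8, 55.8, 24.1]
eef_rot: [179.0, 0.6, -3.1]
ft_force: [0.1, -0.1, 1.4]
finger_gap: 24.1
```

Request:
move_arm --rows "0.45 0 0 0 0; 0.45 0 0 0 0; 0.45 0 0 0 0; 0.5 0 0 0.03 0; 0.6 0 0 0.07 0"

```text
time: 10.8
tool_pos: [697.4, 56.0, 91.5]
eef_rot: [179.0, 1.0, -3.1]
ft_force: [1.1, -0.0, -0.1]
finger_gap: 51.1
```

Request:
move_arm --rows "1 -0.01 -0.04 0.04 0; 0.7 -0.03 -0.085 0.07 0; 0.5 -0.05 -0.13 0.08 0; 0.45 -0.07 -0.17 0.08 0; 0.45 -0.09 -0.21 0.08 -0.05"

```text
time: 11.3
tool_pos: [608.0, -153.7, 173.0]
eef_rot: [179.0, 0.8, -6.0]
ft_force: [0.3, 0.1, -0.1]
finger_gap: 38.4
```

Request:
move_arm --rows "0.45 -0.02 -0.03 0 -0.03; 0.45 -0.04 -0.06 0 -0.03; 0.45 -0.04 -0.06 0 -0.03; 0.45 -0.04 -0.06 0 -0.03"

```text
time: 11.7
tool_pos: [567.8, -214.3, 173.2]
eef_rot: [179.0, 0.8, -7.8]
ft_force: [0.7, 0.8, -0.1]
finger_gap: 38.3
```

Above the far cassette; descend.

Request:
move_arm --rows "0.45 -0.0015 -0.001 -0.04 0; 0.45 -0.0015 -0.001 -0.08 0; 0.45 -0.0015 -0.001 -0.11 0; 0.45 -0.0015 -0.001 -0.115 0; 0.45 -0.0015 -0.001 -0.115 0"

```text
time: 12.2
tool_pos: [566.4, -213.9, 57.5]
eef_rot: [179.1, 0.9, -7.7]
ft_force: [-0.5, -1.3, 0.5]
finger_gap: 38.8
```

```bash
python3 look.py g2 cassette2 wrist,side
```

```text
wrist [ 566.4 -213.9   57.5] [179.1   0.9  -7.7] 12.2
side [ 568.  -215.4   60.1] [178.9   0.6  -7.8] 12.3
side cassette2 [ 566.9 -217.4   19. ] 0.69 [328. 178.]
side cassette2 [697.   17.8  -1.2] 0.67 [257. 242.]
side cassette2 [696.3  49.7   5.9] 0.65 [254. 250.]
```

View pics/g2_wrist.png

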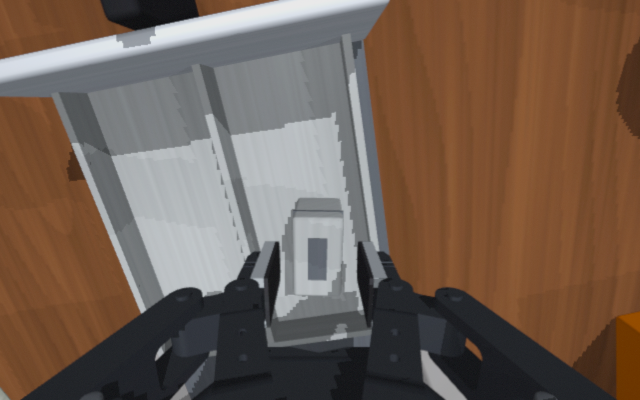

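View pics/g2_side.png

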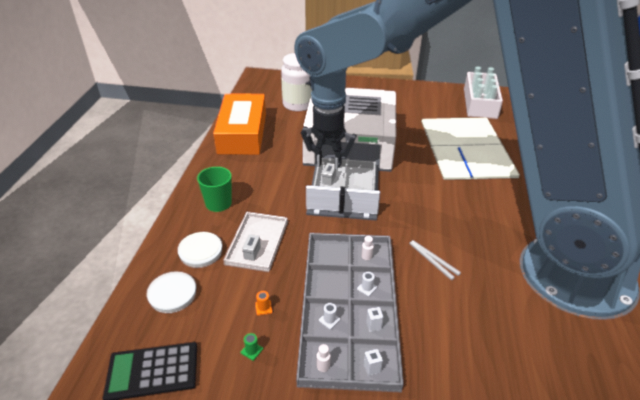

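Cassette 1 sits in the clean tray (side px 250,244). Cassette 2 is centred between the fingers (wrist px 318,255), so I'll lower and grip.

Request:
move_arm --rows "0.45 -0.001 -0.001 -0.012 0; 0.45 -0.001 -0.001 -0.022 0; 0.45 -0.001 -0.001 -0.022 0; 0.2 -0.001 -0.001 -0.022 0; 0 -0.001 -0.001 -0.022 0"

```text
time: 12.9
tool_pos: [567.0, -216.9, 38.5]
eef_rot: [178.9, 0.6, -7.8]
ft_force: [0.2, 1.0, -0.7]
finger_gap: 24.4
```

Request:
move_arm --rows "0 0 0 0 0; 0 0 0 0 0; 0 0 0 0.02 0; 0 0 0 0.06 0; 0 0 0 0.1 0"

```text
time: 13.4
tool_pos: [566.2, -216.5, 138.8]
eef_rot: [179.0, 0.7, -7.8]
ft_force: [0.3, 0.1, -0.2]
finger_gap: 24.2
```

Request:
move_arm --rows "0 0.02 0.035 0.02 0.02; 0 0.05 0.075 0.03 0.04; 0 0.08 0.12 0.03 0.083; 0 0.11 0.16 0.03 0.083; 0 0.131 0.197 0.02 0.083"

```text
time: 13.9
tool_pos: [699.7, -18.1, 160.9]
eef_rot: [178.9, 0.5, -3.0]
ft_force: [0.5, -1.0, -0.4]
finger_gap: 24.5
```

Request:
move_arm --rows "0 0 0 -0.03 0; 0 0 0 -0.06 0; 0 0 0 -0.09 0; 0 0 0 -0.1 0; 0 0 0 -0.1 0"

```text
time: 14.4
tool_pos: [698.1, -17.8, 58.8]
eef_rot: [179.0, 0.7, -3.0]
ft_force: [-1.1, -0.1, -0.2]
finger_gap: 24.2
```

```bash
python3 look.py p2 cassette1 wrist
```

```text
wrist [698.1 -17.8  58.8] [179.    0.7  -3. ] 14.4
wrist cassette1 [699.5 -17.9  38.1] 0.96 [320. 240.]
wrist cassette1 [ 6.985e+02  5.500e+01 -6.000e-01] 0.89 [313. 105.]
```

View pics/p2_wrist.png

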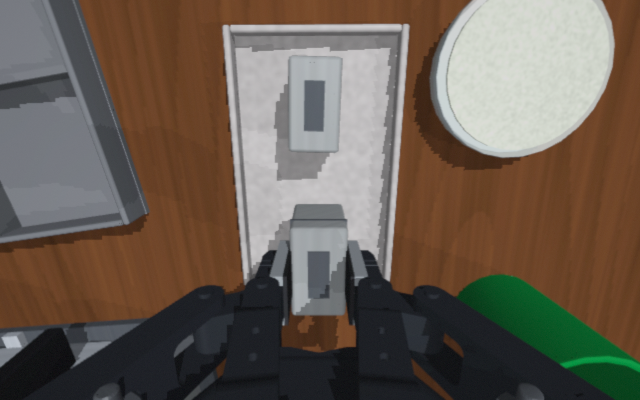

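Request:
move_arm --rows "0 0 -0.001 -0.02 0; 0 0 -0.001 -0.028 0; 0 0 -0.001 -0.033 0; 0 0 -0.001 -0.034 0; 0 0 -0.001 -0.034 0"

```text
time: 15.0
tool_pos: [700.5, -19.4, 28.2]
eef_rot: [178.9, 0.4, -3.1]
ft_force: [-0.6, 0.1, -0.3]
finger_gap: 24.8
```

Request:
move_arm --rows "0 0 0 -0.002 0; 0 0 0 -0.004 0; 0 0 0 -0.004 0; 0.3 0 0 -0.004 0; 0.45 0 0 -0.004 0"

```text
time: 15.5
tool_pos: [700.7, -19.4, 24.4]
eef_rot: [178.9, 0.4, -3.1]
ft_force: [-1.0, -0.1, -0.5]
finger_gap: 38.2
```

Request:
move_arm --rows "0.45 0 0 0 0; 0.45 0 0 0.03 0; 0.6 -0.02 0.04 0.08 0; 1 -0.05 0.08 0.12 0; 1 -0.08 0.12 0.16 0"

```text
time: 16.0
tool_pos: [640.9, 73.2, 157.7]
eef_rot: [178.9, 0.3, -3.1]
ft_force: [0.2, 1.6, 0.9]
finger_gap: 78.1
```

Request:
move_arm --rows "1 -0.03 0.03 0.02 0.05; 1 -0.06 0.06 0.04 0.05; 1 -0.1 0.07 0.05 0.05; 1 -0.13 0.07 0.05 0.05; 1 -0.15 0.07 0.05 0.05"

```text
time: 16.5
tool_pos: [489.0, 144.0, 208.4]
eef_rot: [178.9, 0.2, -0.2]
ft_force: [0.7, -0.3, -0.5]
finger_gap: 85.1
```

Request:
move_arm --rows "1 0 0 0 0; 1 0 0 0 0"

```text
time: 16.7
tool_pos: [489.6, 144.1, 209.2]
eef_rot: [178.9, 0.1, -0.1]
ft_force: [0.5, 0.3, 0.5]
finger_gap: 85.6
```

```bash
python3 look.py b1 block1,sleeve1,dropper1,bin,cassette1 wrist,side
```

```text
wrist [489.6 144.1 209.2] [ 1.789e+02  1.000e-01 -1.000e-01] 16.7
wrist block1 [413.9 294.2   4.6] 0.97 [241.  21.]
wrist block1 [419.3 204.3   1.2] 0.79 [253. 115.]
wrist sleeve1 [641.2 193.8  -1.3] 0.94 [456. 125.]
wrist sleeve1 [506.7 210.5   2.3] 0.81 [334. 109.]
wrist sleeve1 [637.5 292.9   5. ] 0.7 [468.  22.]
wrist sleeve1 [441.  120.5   4.1] 0.6 [276. 190.]
wrist dropper1 [503.7 304.2   5.1] 0.97 [332.   9.]
wrist dropper1 [445.6  25.2   1.2] 0.73 [283. 263.]
wrist bin [470.8 167.7  -1.5] 0.86 [301. 149.]
wrist cassette1 [702.5  57.6   0.9] 0.87 [492. 239.]
wrist cassette1 [695.4 -21.8   5.9] 0.58 [478. 297.]
side [489.6 143.8 208.2] [178.9   0.3  -0.2] 17.0
side block1 [421.5 205.1   7.9] 0.88 [373. 323.]
side block1 [419.3 299.6   5.2] 0.79 [370. 368.]
side sleeve1 [639.8 293.6   1. ] 0.88 [251. 350.]
side sleeve1 [506.5 207.3   4.6] 0.76 [329. 319.]
side sleeve1 [444.3 118.2   3.6] 0.72 [364. 288.]
side sleeve1 [ 6.344e+02  2.005e+02 -2.000e-01] 0.57 [266. 310.]
side dropper1 [502.4 307.6   1.9] 0.73 [324. 366.]
side dropper1 [450.1  26.    1.1] 0.71 [365. 256.]
side dropper1 [698.7  16.5  -2.7] 0.6 [257. 242.]
side bin [ 4.719e+02  1.619e+02 -2.000e-01] 0.84 [349. 304.]
side cassette1 [697.2  52.4   5.8] 0.78 [253. 251.]
side cassette1 [697.8 -22.    3.2] 0.76 [261. 229.]
```

View pics/b1_wrist.png

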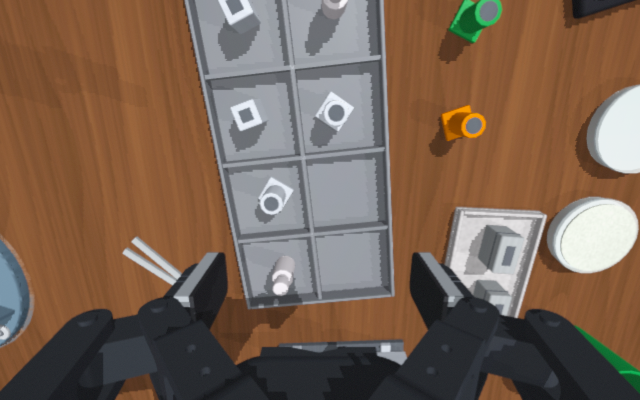

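View pics/b1_side.png

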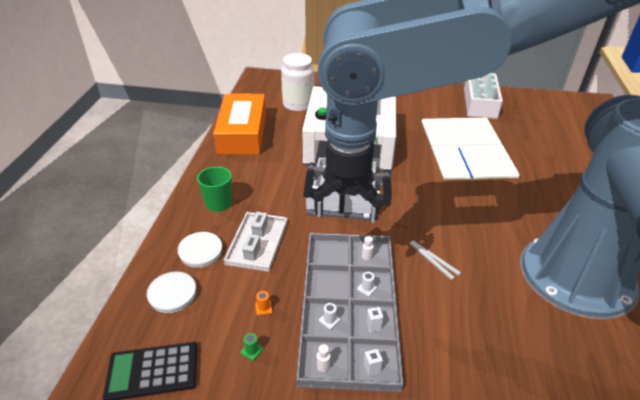

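Both cassettes are in the clean tray (wrist px 505,250 and 490,293). Candidates:
- Blocks at (247,115) and (235,10): silver squares with a dark recess, inside the bin.
- Silver sleeves at (272,203) and (335,112), inside the bin.
- Orange (465,123) and green (487,12) sleeves outside the bin are look-alikes, so I'm excluding them.

Enlarging to confirm.

```bash
python3 - <<'E'
from h import *
st=ctrl.sense();p=optics.camera("wrist");save(p,"b2",(215,0,375,220),2.7);save(p,"b2b",(220,80,380,220),5);print(st["tool_pos"],st["eef_rot"])
E
```

```text
[489.07254748 143.96954968 208.32898442] [ 1.78932329e+02  2.50873279e-01 -1.56538113e-01]
```

View pics/b2b.png

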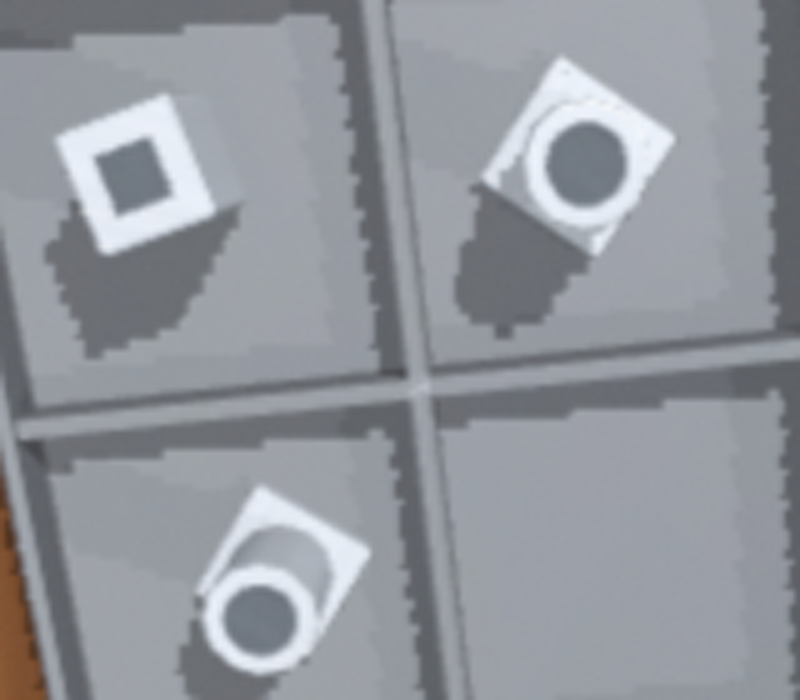

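```bash
python3 - <<'E'
from h import *
st=ctrl.sense();p=optics.camera("wrist")
def q(a,z): return pix2z(p,(a[0]/5+220-.4,a[1]/5+80-.4),z,st)
P=np.array([q(a,44) for a in [(55,137),(168,94),(215,212),(105,256)]]);print(P.round(1).tolist(),P.mean(0))
e=P[1]-P[0];print(np.degrees(np.arctan2(e[1],e[0])), [np.linalg.norm(P[i]-P[i-1]).round(1) for i in range(4)])
for a in((586,162),(260,620)):print("ring",q(a,44).round(1))
for c in([(562,55),(677,137),(598,256),(482,180)],[(262,485),(371,552)]):
    P=np.array([q(a,10) for a in c]);print(P.round(1).tolist(),P.mean(0)); e=P[1]-P[0];print(np.degrees(np.arctan2(e[1],e[0])))
E
```

```text
[[406.6, 213.8, 44.0], [428.4, 221.4, 44.0], [436.0, 199.9, 44.0], [414.3, 191.8, 44.0]] [421.34164264 206.72871263  44.        ]
19.291679879471726 [np.float64(23.3), np.float64(23.1), np.float64(22.8), np.float64(23.2)]
ring [506.7 209.   44. ]
ring [440.7 117.8  44. ]
[[503.2, 229.0, 10.0], [527.4, 212.8, 10.0], [511.4, 188.4, 10.0], [486.6, 204.2, 10.0]] [507.17614892 208.60262409  10.        ]
-33.90415653994446
[[437.1, 138.3, 10.0], [461.1, 122.7, 10.0]] [449.08012783 130.51375864  10.        ]
-33.065684321605154
```

Request:
move_arm --rows "0.7 -0.02 -0.012 -0.03 0; 0.5 -0.048 -0.026 -0.06 0; 0.45 -0.048 -0.026 -0.1 0; 0.45 -0.048 -0.026 -0.13 0; 0.45 -0.048 -0.026 -0.13 0"

```text
time: 17.9
tool_pos: [437.4, 117.8, 75.0]
eef_rot: [178.9, 0.7, -0.2]
ft_force: [-0.9, 1.3, 0.8]
finger_gap: 38.2
```

```bash
python3 look.py s1 sleeve1 wrist
```

```text
wrist [437.4 117.8  75. ] [178.9   0.7  -0.2] 17.9
wrist sleeve1 [ 6.433e+02  1.950e+02 -4.000e-01] 0.72 [633.  97.]
```

View pics/s1_wrist.png

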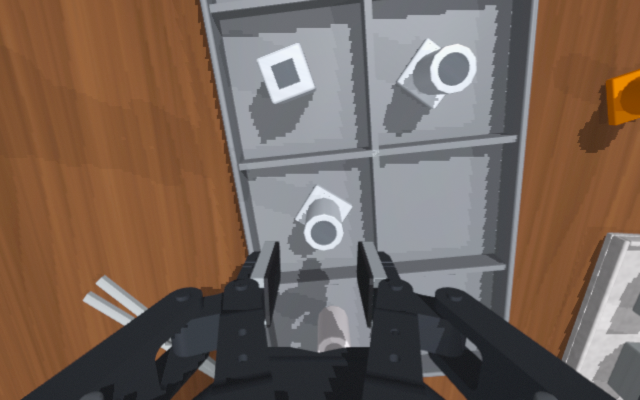

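Request:
move_arm --rows "0.45 0.003 0 -0.025 0; 0.45 0.003 0 -0.045 0; 0.45 0.003 0 -0.051 0; 0.45 0.003 0 -0.051 0; 0.3 0.003 0 -0.051 0"

```text
time: 18.5
tool_pos: [445.4, 118.1, 29.3]
eef_rot: [178.9, 0.2, -0.1]
ft_force: [-0.8, 0.9, 1.0]
finger_gap: 26.5
```

Request:
move_arm --rows "0.1 0 0 0 0; 0 0 0 0 0; 0 0 0 0 0; 0 0 0 0 0" --grip_force 60

```text
time: 18.9
tool_pos: [445.8, 118.2, 29.7]
eef_rot: [178.9, 0.1, -0.1]
ft_force: [-1.1, 0.9, 1.5]
finger_gap: 21.6
```

Request:
move_arm --rows "0 0 0 0.02 0; 0 0 0 0.06 0; 0 0 0 0.1 0; 0 0 0 0.12 0; 0 0 0 0.12 0"

```text
time: 19.4
tool_pos: [448.2, 118.3, 153.2]
eef_rot: [178.9, -0.3, -0.1]
ft_force: [0.5, 0.5, 0.2]
finger_gap: 21.3
```

```bash
python3 look.py s1b sleeve1 wrist
```

```text
wrist [448.2 118.3 153.2] [ 1.789e+02 -3.000e-01 -1.000e-01] 19.4
wrist sleeve1 [639.1 194.4  -2.4] 0.87 [526.  99.]
wrist sleeve1 [506.5 210.1   2.1] 0.74 [383.  81.]
wrist sleeve1 [446.4 119.8 129.7] 0.57 [314. 235.]
```

View pics/s1b_wrist.png

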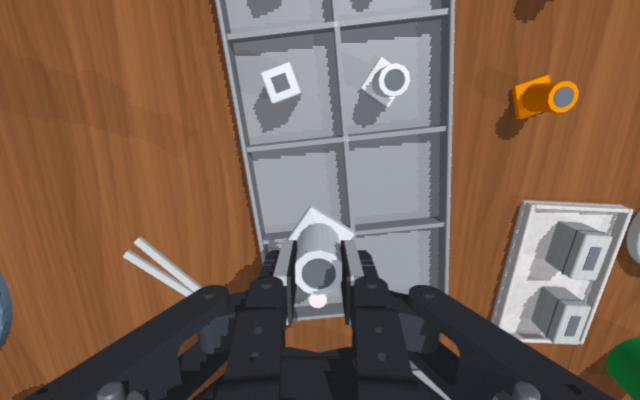

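Request:
move_arm --rows "0 0.01 -0.045 0.01 0.02; 0 0.025 -0.09 0.01 0.04; 0 0.04 -0.135 0.01 0.04; 0 0.055 -0.18 0.01 0.04; 0 0.07 -0.225 0.01 0.04" --grip_force 60

```text
time: 20.0
tool_pos: [514.7, -108.2, 157.4]
eef_rot: [179.0, 0.3, 2.1]
ft_force: [0.4, 0.0, -0.1]
finger_gap: 21.3
```

Request:
move_arm --rows "0 0.015 -0.045 0 0; 0 0.03 -0.09 0 0; 0 0.044 -0.135 0 0; 0 0.044 -0.135 -0.03 0; 0 0.044 -0.135 -0.04 0"

```text
time: 20.5
tool_pos: [555.9, -242.9, 112.1]
eef_rot: [179.3, 0.6, 2.0]
ft_force: [-0.7, 1.5, -1.6]
finger_gap: 21.1
```

Request:
move_arm --rows "0 0 0 0 0; 0 0 0 0 0"

```text
time: 20.7
tool_pos: [554.5, -241.2, 110.4]
eef_rot: [179.5, 0.8, 2.1]
ft_force: [-1.1, 0.1, 0.1]
finger_gap: 21.4
```

```bash
python3 look.py s1c sleeve1,tray_far wrist,side
```

```text
wrist [ 554.5 -241.2  110.4] [179.5   0.8   2.1] 20.7
wrist sleeve1 [ 551.9 -240.1   85. ] 0.59 [313. 235.]
wrist tray_far [ 558.8 -198.4   21.3] 0.57 [327. 148.]
side [ 556.5 -242.4  113.1] [179.3   0.6   2.1] 20.85
side sleeve1 [505.5 210.    5. ] 0.81 [329. 320.]
side sleeve1 [ 6.404e+02  1.994e+02 -4.000e-01] 0.74 [263. 309.]
side sleeve1 [6.406e+02 2.945e+02 2.000e-01] 0.73 [250. 350.]
side sleeve1 [ 560.3 -243.3   87.9] 0.48 [332. 151.]
side tray_far [ 558.9 -201.6   16.3] 0.7 [330. 183.]
side tray_far [698.4 -24.2   3.7] 0.45 [261. 228.]
```

View pics/s1c_wrist.png

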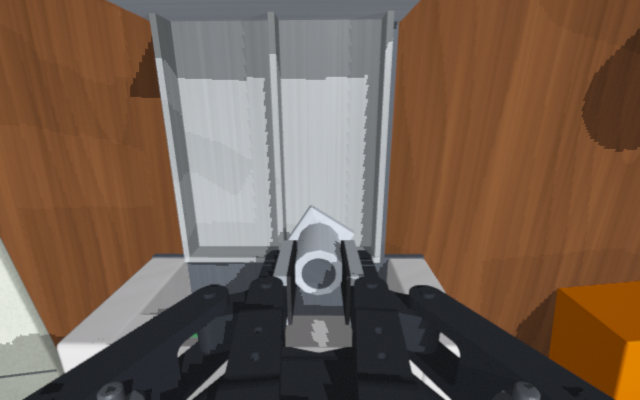

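View pics/s1c_side.png

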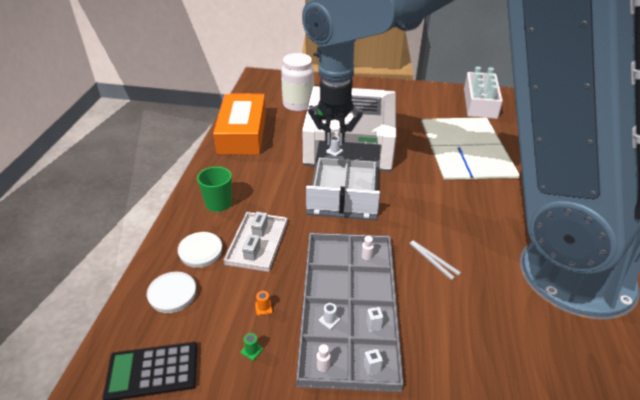

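Request:
move_arm --rows "0 0.006 0 -0.02 0; 0 0.006 0 -0.04 0; 0 0.006 0 -0.055 0; 0 0.006 0 -0.06 0; 0 0.006 0 -0.06 0"

```text
time: 21.5
tool_pos: [562.0, -242.5, 52.6]
eef_rot: [179.3, 0.6, 2.1]
ft_force: [0.3, 0.1, -0.2]
finger_gap: 21.2
```

Request:
move_arm --rows "0 0 0 -0.004 0; 0 0 0 -0.007 0; 0 0 0 -0.007 0"

```text
time: 21.8
tool_pos: [562.0, -242.5, 45.7]
eef_rot: [179.3, 0.6, 2.0]
ft_force: [0.4, 0.0, -0.6]
finger_gap: 21.3
```

Request:
move_arm --rows "0 0 0 -0.002 0; 0 0 0 -0.003 0; 0 0 0 -0.003 0"

```text
time: 22.1
tool_pos: [562.4, -242.8, 43.8]
eef_rot: [179.3, 0.6, 2.1]
ft_force: [-2.2, 1.3, 5.7]
finger_gap: 21.2
```

Contact (5.7 N up). Release, rise, and go back to the bin for sleeve 2.

Request:
move_arm --rows "0.3 0 0 0 0; 0.45 0 0 0 0; 0.45 0 0 0 0; 0.45 0 0 0.03 0; 0.45 0 0 0.07 0"

```text
time: 22.6
tool_pos: [560.5, -241.5, 111.7]
eef_rot: [179.5, 0.9, 2.1]
ft_force: [0.7, -0.6, 0.3]
finger_gap: 38.5
```

Request:
move_arm --rows "0.6 -0.005 0.03 0.04 0; 0.7 -0.01 0.07 0.08 0; 1 -0.015 0.11 0.09 0; 1 -0.02 0.15 0.09 0; 1 -0.02 0.15 0.09 0"

```text
time: 23.1
tool_pos: [539.9, -87.2, 202.4]
eef_rot: [179.5, 0.8, 2.3]
ft_force: [-0.8, -0.3, -1.5]
finger_gap: 85.2
```

```bash
python3 look.py s1d sleeve1,tray_far,tray_near wrist
```

```text
wrist [539.9 -87.2 202.4] [179.5   0.8   2.3] 23.1
wrist sleeve1 [ 561.7 -242.8   17.9] 0.94 [333. 302.]
wrist sleeve1 [697.6  17.8   3. ] 0.25 [479.  79.]
wrist tray_far [ 561.4 -197.1   19.9] 0.94 [335. 269.]
wrist tray_near [ 483.7 -201.7   18.7] 0.88 [268. 269.]
```

View pics/s1d_wrist.png

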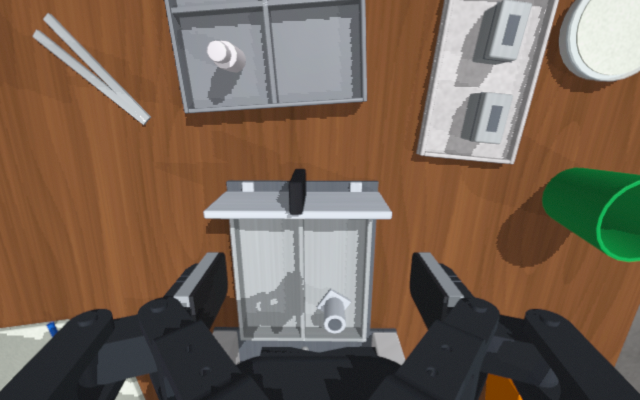

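Sleeve 1 stands in the far lane (px 334,312). Now sleeve 2.

Request:
move_arm --rows "1 -0.005 0.048 -0.01 0; 1 -0.01 0.096 -0.01 0; 1 -0.02 0.144 -0.01 0; 0.7 -0.025 0.192 -0.01 0; 0.6 -0.033 0.24 -0.02 -0.04"

```text
time: 23.8
tool_pos: [509.0, 148.2, 182.3]
eef_rot: [179.5, 0.7, -0.4]
ft_force: [1.2, 0.6, 0.5]
finger_gap: 59.2
```

Request:
move_arm --rows "0.45 0 0.04 -0.03 0; 0.45 0 0.055 -0.07 0; 0.45 0 0.055 -0.1 0; 0.45 0 0.055 -0.1 0"

```text
time: 24.2
tool_pos: [505.6, 202.0, 77.3]
eef_rot: [179.3, 1.3, -0.5]
ft_force: [-0.3, 0.1, -0.1]
finger_gap: 38.8
```

```bash
cat > fin.py <<'E'
from h import *
import sys
# usage: tag ; prints world of given pixel,z
E
python3 look.py s2 sleeve1,block1 wrist
```

```text
wrist [505.6 202.   77.3] [179.3   1.3  -0.5] 24.2
wrist sleeve1 [ 5.082e+02  2.084e+02 -4.000e-01] 0.93 [323. 199.]
wrist sleeve1 [636.7 294.3   5. ] 0.88 [526.  72.]
wrist sleeve1 [640.1 194.1  -1.3] 0.69 [500. 217.]
wrist block1 [413.7 295.1   2.8] 0.77 [178.  74.]
wrist block1 [420.7 205.   -0.5] 0.76 [206. 204.]
```

View pics/s2_wrist.png

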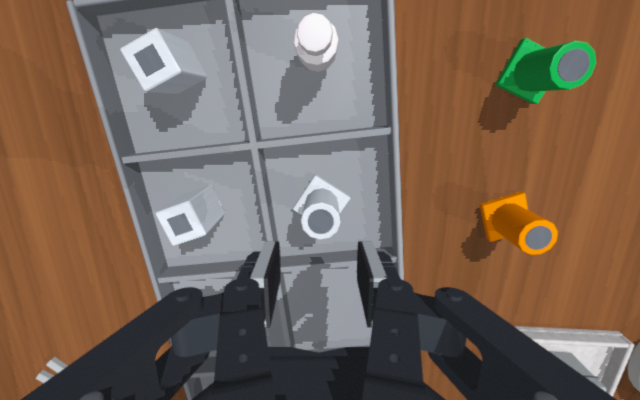

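Request:
move_arm --rows "0.45 0 0.006 -0.02 0; 0.45 0 0.006 -0.04 0; 0.45 0 0.006 -0.05 0; 0.45 0 0.006 -0.05 0"

```text
time: 24.75
tool_pos: [510.7, 207.7, 33.6]
eef_rot: [179.5, 0.7, -0.6]
ft_force: [-0.8, 0.3, -0.4]
finger_gap: 38.7
```

Request:
move_arm --rows "0.45 -0.003 0.001 -0.005 0; 0.2 -0.003 0.001 -0.006 0; 0 -0.003 0.001 -0.006 0; 0 -0.003 0.001 -0.006 0; 0 -0.003 0.001 -0.006 0"

```text
time: 25.25
tool_pos: [508.1, 208.8, 28.4]
eef_rot: [179.5, 0.6, -0.6]
ft_force: [-2.2, -0.1, 7.0]
finger_gap: 21.7
```

Request:
move_arm --rows "0 0 0 0 0; 0 0 0 0.02 0; 0 0 0 0.06 0; 0 0 0 0.1 0; 0 0 0 0.12 0"

```text
time: 25.75
tool_pos: [509.9, 209.2, 151.9]
eef_rot: [179.5, 0.3, -0.6]
ft_force: [-0.1, 0.3, -0.3]
finger_gap: 21.6
```

```bash
python3 look.py s2b block1 wrist
```

```text
wrist [509.9 209.2 151.9] [179.5   0.3  -0.6] 25.75
wrist block1 [416.7 297.7   4. ] 0.91 [212.  88.]
wrist block1 [418.4 205.1  -2.5] 0.6 [226. 188.]
```

View pics/s2b_wrist.png

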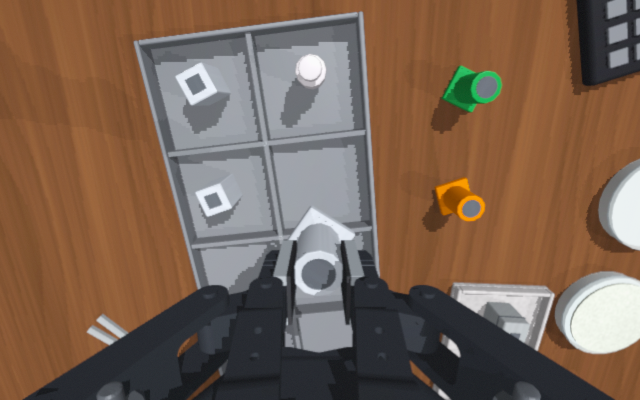

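Request:
move_arm --rows "0 0.006 -0.048 0.01 0.02; 0 0.012 -0.096 0.01 0.04; 0 0.019 -0.144 0.01 0.05; 0 0.025 -0.19 0.01 0.05; 0 0.031 -0.238 0.01 0.05"

```text
time: 26.35
tool_pos: [540.7, -30.1, 160.4]
eef_rot: [179.6, 0.3, 2.3]
ft_force: [1.2, -0.2, 0.3]
finger_gap: 21.4
```

Request:
move_arm --rows "0 0.006 -0.048 0 0; 0 0.012 -0.096 0 0; 0 0.018 -0.143 0 0; 0 0.018 -0.143 -0.02 0; 0 0.018 -0.143 -0.03 0"

```text
time: 26.85
tool_pos: [557.0, -174.0, 127.1]
eef_rot: [179.7, 0.5, 2.1]
ft_force: [-0.3, 0.9, -1.5]
finger_gap: 21.6
```

```bash
python3 look.py s2c sleeve1,tray_far wrist
```

```text
wrist [ 557.  -174.   127.1] [179.7   0.5   2.1] 26.85
wrist sleeve1 [ 558.6 -171.   100.4] 0.89 [320. 231.]
wrist tray_far [ 559.8 -199.    19.5] 0.59 [321. 225.]
```

View pics/s2c_wrist.png

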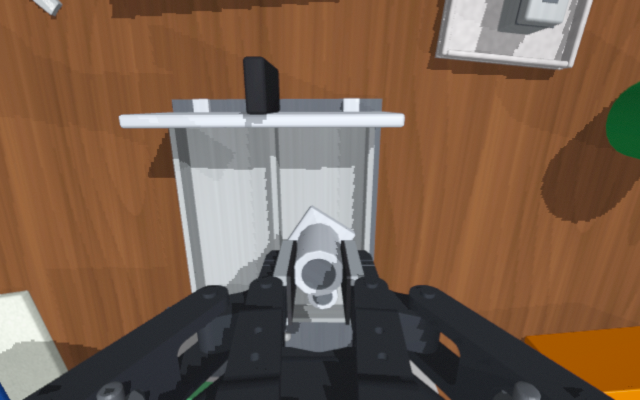

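Request:
move_arm --rows "0 0.001 0.002 -0.03 0; 0 0.001 0.002 -0.055 0; 0 0.001 0.002 -0.07 0; 0 0.001 0.002 -0.075 0; 0 0.001 0.002 -0.075 0"

```text
time: 27.5
tool_pos: [558.4, -169.0, 53.2]
eef_rot: [179.7, 0.6, 2.4]
ft_force: [0.2, -0.6, -0.3]
finger_gap: 21.7
```

Request:
move_arm --rows "0 0 0 -0.003 0; 0 0 0 -0.006 0; 0 0 0 -0.006 0"

```text
time: 27.8
tool_pos: [558.6, -169.2, 47.6]
eef_rot: [179.7, 0.5, 2.4]
ft_force: [0.5, -0.8, -0.8]
finger_gap: 22.1
```

Request:
move_arm --rows "0 0 0 -0.003 0; 0 0 0 -0.005 0; 0 0 0 -0.005 0"

```text
time: 28.1
tool_pos: [558.7, -169.2, 42.6]
eef_rot: [179.7, 0.5, 2.4]
ft_force: [0.5, 0.2, -0.3]
finger_gap: 21.5
```

Request:
move_arm --rows "0 0 0 -0.001 0; 0.3 0 0 -0.001 0; 0.45 0 0 -0.001 0; 0.45 0 0 -0.001 0; 0.45 0 0 0.03 0"

```text
time: 28.6
tool_pos: [555.3, -167.6, 68.5]
eef_rot: [180.0, 1.0, 2.4]
ft_force: [0.7, -1.1, -0.7]
finger_gap: 38.6
```

Request:
move_arm --rows "0.6 -0.005 0.02 0.04 0; 0.7 -0.015 0.06 0.09 0; 1 -0.02 0.09 0.13 0; 1 -0.02 0.09 0.13 0; 1 -0.02 0.09 0.13 0"

```text
time: 29.1
tool_pos: [536.6, -76.9, 200.9]
eef_rot: [179.9, 0.7, 2.5]
ft_force: [-0.7, -0.1, -0.5]
finger_gap: 85.6
```

```bash
python3 look.py s2d sleeve1,tray_far,tray_near wrist
```

```text
wrist [536.6 -76.9 200.9] [179.9   0.7   2.5] 29.1
wrist sleeve1 [ 561.3 -167.5   17.6] 0.62 [338. 255.]
wrist sleeve1 [ 562.5 -243.    17.6] 0.56 [335. 311.]
wrist tray_far [ 561.4 -196.8   18.4] 0.69 [336. 278.]
wrist tray_near [ 484.4 -202.    20.7] 0.84 [270. 280.]
```

View pics/s2d_wrist.png

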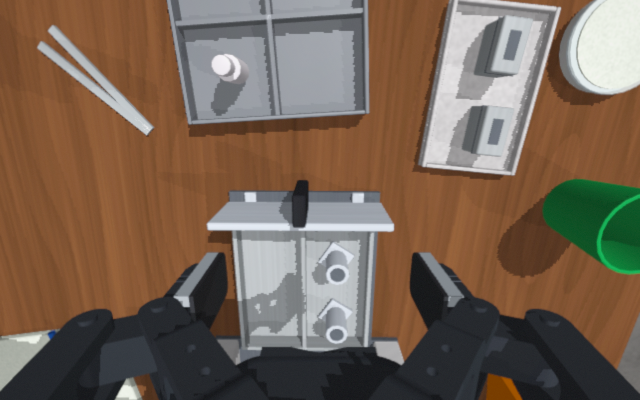

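Both sleeves stand in the far lane (338,258 and 335,318). Now the blocks.

Request:
move_arm --rows "1 -0.015 0.045 0 0.06; 1 -0.035 0.09 0 0.12; 1 -0.055 0.135 0 0.2; 0.7 -0.075 0.18 0 0.297; 0.6 -0.095 0.225 0 0.297"

```text
time: 29.8
tool_pos: [437.9, 147.4, 194.6]
eef_rot: [-179.9, 1.3, 19.4]
ft_force: [0.5, 1.2, 0.2]
finger_gap: 59.0
```

Request:
move_arm --rows "0.5 -0.01 0.03 -0.03 0; 0.5 -0.02 0.053 -0.07 0; 0.5 -0.02 0.053 -0.11 0; 0.5 -0.02 0.053 -0.12 0; 0.5 -0.02 0.053 -0.12 0"

```text
time: 30.3
tool_pos: [416.2, 199.3, 72.3]
eef_rot: [-179.9, 1.7, 19.3]
ft_force: [0.3, 0.1, 0.3]
finger_gap: 42.7
```

```bash
python3 look.py k1 block1 wrist,side
```

```text
wrist [416.2 199.3  72.3] [-179.9    1.7   19.3] 30.3
wrist block1 [416.1 294.2   1.9] 0.81 [369.  79.]
wrist block1 [4.194e+02 2.052e+02 4.000e-01] 0.69 [327. 205.]
side [419.2 199.8  75.4] [-179.9    1.3   19.3] 30.4
side block1 [423.6 206.8   2.9] 0.74 [371. 325.]
side block1 [419.2 300.6   1.6] 0.62 [370. 369.]
```

View pics/k1_wrist.png

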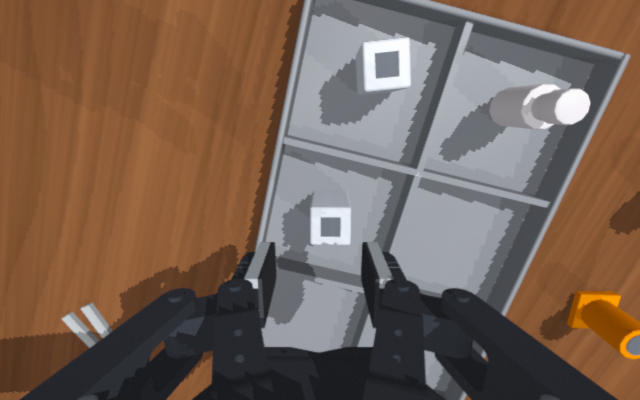

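Request:
move_arm --rows "0.5 0.001 0.007 -0.02 0; 0.5 0.001 0.007 -0.035 0; 0.5 0.001 0.007 -0.045 0; 0.5 0.001 0.007 -0.045 0; 0.5 0.001 0.007 -0.045 0"

```text
time: 31.0
tool_pos: [421.6, 207.0, 32.1]
eef_rot: [-180.0, 1.1, 19.3]
ft_force: [-0.2, 0.3, 0.4]
finger_gap: 42.5
```

```bash
python3 look.py k1b block1 wrist
```

```text
wrist [421.6 207.   32.1] [-180.     1.1   19.3] 31.0
wrist block1 [415.5 297.9   4.3] 0.95 [365.  76.]
wrist block1 [417.9 206.2  -4.1] 0.65 [312. 229.]
```

View pics/k1b_wrist.png

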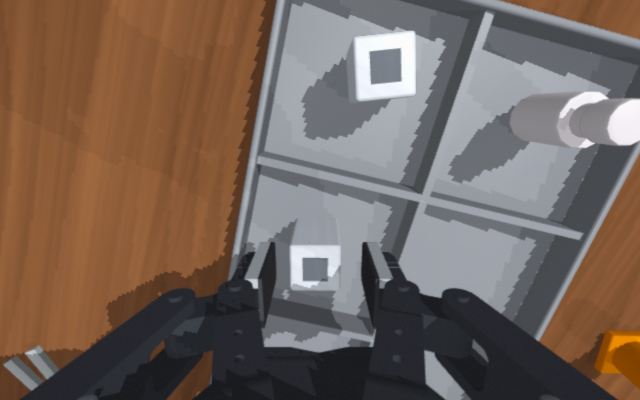

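Block is centred between the fingers. Grip and lift.

Request:
move_arm --rows "0.45 0 0 -0.003 0; 0.2 0 0 -0.003 0; 0 0 0 -0.003 0; 0 0 0 -0.003 0; 0 0 0 -0.003 0"

```text
time: 31.6
tool_pos: [422.1, 207.2, 29.7]
eef_rot: [-180.0, 1.0, 19.3]
ft_force: [-1.2, -0.7, 6.2]
finger_gap: 22.5
```

Request:
move_arm --rows "0 0 0 0 0; 0 0 0 0.02 0; 0 0 0 0.06 0; 0 0 0 0.1 0; 0 0 0 0.12 0"

```text
time: 32.1
tool_pos: [423.4, 207.6, 152.7]
eef_rot: [-180.0, 0.8, 19.3]
ft_force: [0.9, -0.0, -1.0]
finger_gap: 22.4
```

```bash
python3 look.py k1c block1 wrist; python3 - <<'E'
from h import *
st=ctrl.sense();p=optics.camera("wrist");save(p,"k1d",(280,0,480,200),4)
E
```

```text
wrist [423.4 207.6 152.7] [-180.     0.8   19.3] 32.1
wrist block1 [416.  295.8   4.9] 0.79 [345.  91.]
wrist block1 [420.2 207.2 122.6] 0.56 [312. 232.]
```

View pics/k1c_wrist.png

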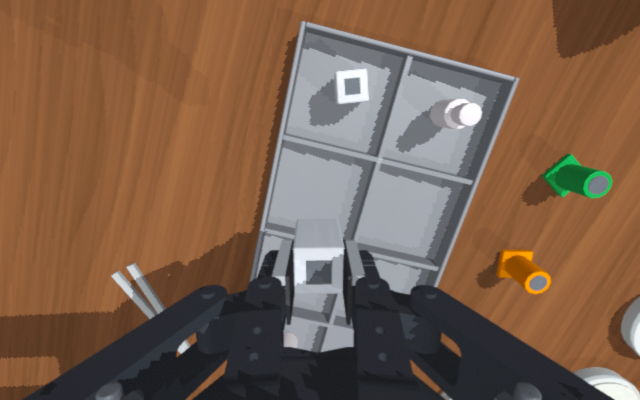

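View pics/k1d.png

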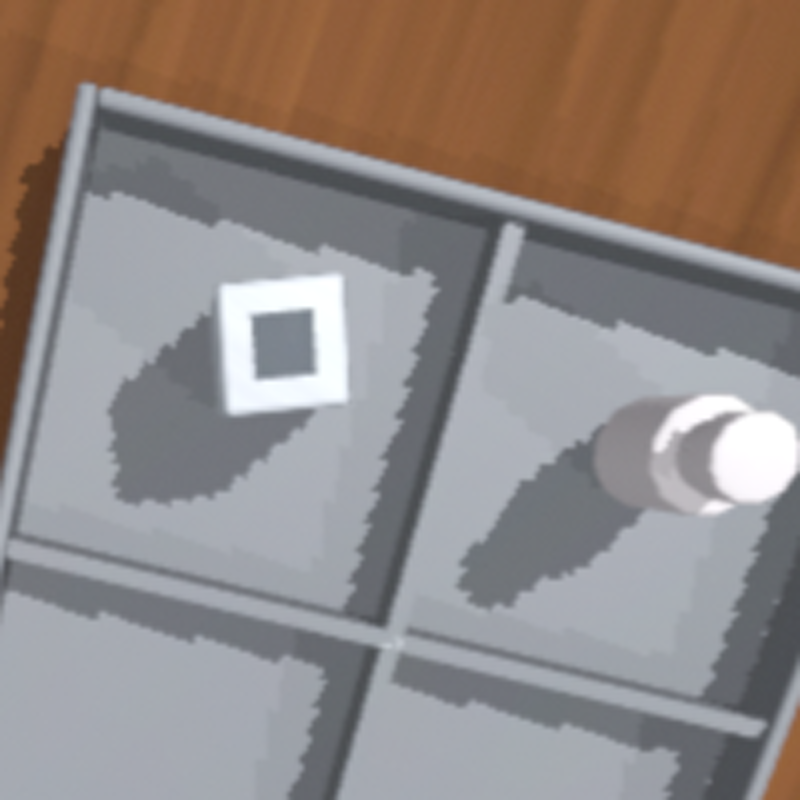

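```bash
python3 - <<'E'
from h import *
st=ctrl.sense();p=optics.camera("wrist")
P=np.array([pix2z(p,(a[0]/4+280-.4,a[1]/4-.4),44,st) for a in [(219,288),(341,274),(348,403),(226,414)]]);print(P.round(1).tolist(),P.mean(0))
e=P[1]-P[0]+P[2]-P[3];print(np.degrees(np.arctan2(e[1],e[0])))
E
```

```text
[[401.2, 303.3, 44.0], [421.7, 313.0, 44.0], [431.4, 292.3, 44.0], [410.1, 282.8, 44.0]] [416.08351232 297.86177296  44.        ]
24.783108377925966
```

Request:
move_arm --rows "0 0.006 -0.045 0.01 -0.06; 0 0.012 -0.09 0.01 -0.12; 0 0.019 -0.135 0.01 -0.2; 0 0.026 -0.18 0.01 -0.295; 0 0.033 -0.225 0.01 -0.295"

```text
time: 32.8
tool_pos: [453.3, -19.2, 157.0]
eef_rot: [-179.9, 1.2, 2.3]
ft_force: [1.3, -0.1, -0.2]
finger_gap: 22.8
```

Request:
move_arm --rows "0 0.006 -0.045 0 0; 0 0.012 -0.09 0 0; 0 0.019 -0.135 0 0; 0 0.026 -0.18 0 0; 0 0.033 -0.228 0 0"

```text
time: 33.3
tool_pos: [485.1, -248.0, 154.2]
eef_rot: [-179.7, 1.4, 2.3]
ft_force: [0.8, -0.2, -1.0]
finger_gap: 22.5
```

Request:
move_arm --rows "0 0 0 -0.02 0; 0 0 0 -0.04 0; 0 0 0 -0.04 0"

```text
time: 33.6
tool_pos: [481.7, -246.0, 108.8]
eef_rot: [-179.3, 1.8, 2.2]
ft_force: [-0.0, 0.6, -2.0]
finger_gap: 22.9
```

```bash
python3 look.py k1e block1,tray_near wrist,side
```

```text
wrist [ 481.7 -246.   108.8] [-179.3    1.8    2.2] 33.6
wrist block1 [ 480.6 -246.7   79.4] 0.72 [317. 236.]
side [ 484.8 -247.5  113.7] [-179.7    1.4    2.3] 33.75
side block1 [418.  301.    1.2] 0.75 [371. 370.]
side block1 [ 525.7 -201.7   17.7] 0.53 [343. 184.]
side block1 [ 486.4 -247.6   89.8] 0.42 [362. 152.]
side tray_near [ 487.6 -201.3   18.1] 0.96 [358. 186.]
```

View pics/k1e_wrist.png

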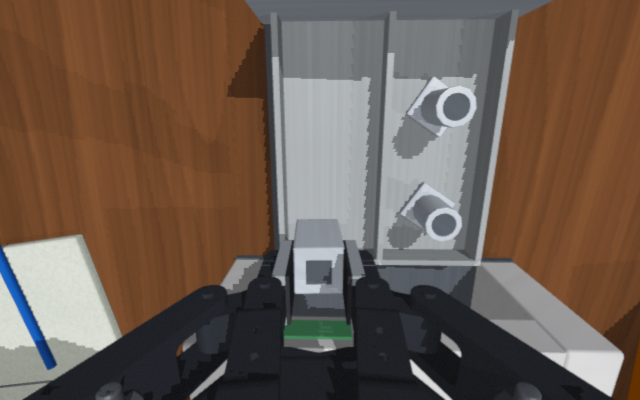

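Request:
move_arm --rows "0 0.003 0.003 -0.025 0; 0 0.003 0.003 -0.045 0; 0 0.003 0.003 -0.06 0; 0 0.003 0.003 -0.063 0; 0 0.003 0.003 -0.063 0"

```text
time: 34.4
tool_pos: [488.7, -245.0, 52.2]
eef_rot: [-179.8, 1.3, 2.3]
ft_force: [0.2, -0.0, -0.7]
finger_gap: 22.4
```

Request:
move_arm --rows "0 0 0 -0.002 0; 0 0 0 -0.004 0; 0 0 0 -0.004 0"

```text
time: 34.7
tool_pos: [489.0, -245.2, 48.6]
eef_rot: [-179.8, 1.3, 2.3]
ft_force: [0.3, 0.8, -0.8]
finger_gap: 22.4
```

Request:
move_arm --rows "0 0 0 -0.003 0; 0 0 0 -0.005 0; 0 0 0 -0.005 0"

```text
time: 35.0
tool_pos: [489.1, -245.3, 43.8]
eef_rot: [-179.8, 1.3, 2.3]
ft_force: [-0.3, -0.3, 0.1]
finger_gap: 22.2
```

Request:
move_arm --rows "0.3 0 0 0 0; 0.45 0 0 0 0; 0.45 0 0 0 0; 0.45 0 0 0.03 0; 0.45 0 0 0.07 0"

```text
time: 35.5
tool_pos: [487.3, -244.0, 112.2]
eef_rot: [-179.6, 1.5, 2.3]
ft_force: [1.4, -1.3, 0.4]
finger_gap: 38.3
```

Request:
move_arm --rows "0.6 -0.005 0.04 0.04 0; 0.7 -0.01 0.08 0.08 0; 1 -0.015 0.12 0.09 0; 1 -0.02 0.16 0.09 0; 1 -0.02 0.16 0.09 0"

```text
time: 36.0
tool_pos: [466.8, -79.8, 203.1]
eef_rot: [-179.5, 1.4, 2.6]
ft_force: [-0.8, -1.4, 0.1]
finger_gap: 85.5
```

```bash
python3 look.py k1f block1,sleeve1 wrist
```

```text
wrist [466.8 -79.8 203.1] [-179.5    1.4    2.6] 36.0
wrist block1 [ 523.2 -203.2   19.5] 0.53 [365. 284.]
wrist sleeve1 [ 558.4 -169.1   14.2] 0.87 [397. 257.]
wrist sleeve1 [ 560.1 -241.    19.4] 0.83 [392. 313.]
```

View pics/k1f_wrist.png

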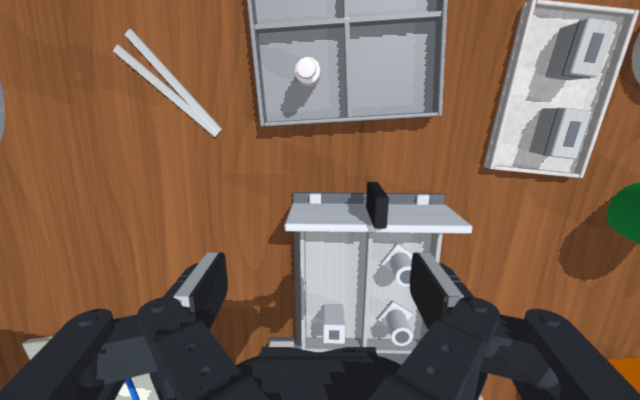

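Request:
move_arm --rows "1 -0.006 0.045 0 0.08; 1 -0.012 0.09 0 0.16; 1 -0.019 0.135 0 0.24; 0.8 -0.026 0.18 0 0.32; 0.7 -0.033 0.225 0 0.387"

```text
time: 36.65
tool_pos: [434.7, 141.1, 201.9]
eef_rot: [-179.6, 1.5, 24.5]
ft_force: [-0.1, 0.4, 0.4]
finger_gap: 60.0
```

Request:
move_arm --rows "0.5 -0.005 0.045 0 0; 0.5 -0.01 0.09 -0.03 0; 0.5 -0.014 0.14 -0.07 0; 0.5 -0.014 0.147 -0.11 0; 0.5 -0.014 0.147 -0.12 0"

```text
time: 37.15
tool_pos: [418.3, 288.1, 76.9]
eef_rot: [-179.6, 1.9, 24.6]
ft_force: [-1.0, -0.9, -0.4]
finger_gap: 42.4
```

Request:
move_arm --rows "0.5 0 0 0 0; 0.5 0 0 0 0"

```text
time: 37.35
tool_pos: [418.5, 287.0, 76.0]
eef_rot: [-179.6, 2.1, 24.5]
ft_force: [0.4, 1.0, -0.1]
finger_gap: 43.0
```

```bash
python3 look.py k2 block1 wrist
```

```text
wrist [418.5 287.   76. ] [-179.6    2.1   24.5] 37.35
wrist block1 [415.5 295.4   3.5] 0.6 [322. 200.]
```

View pics/k2_wrist.png

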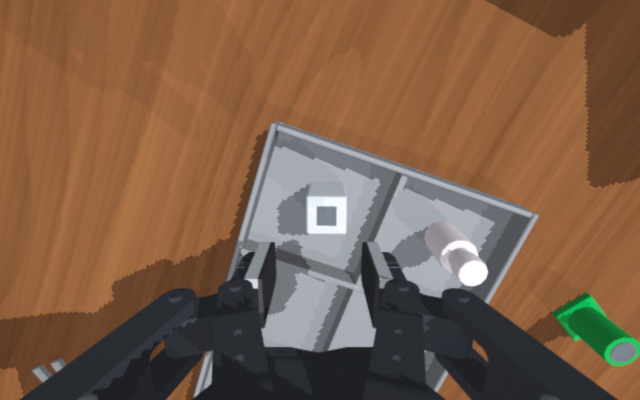

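Request:
move_arm --rows "0.5 -0.004 0.01 -0.015 0; 0.5 -0.004 0.01 -0.03 0; 0.5 -0.004 0.01 -0.042 0; 0.5 -0.004 0.01 -0.045 0; 0.5 -0.004 0.01 -0.045 0"

```text
time: 37.95
tool_pos: [415.6, 297.4, 32.5]
eef_rot: [-179.6, 1.9, 24.5]
ft_force: [-0.0, -0.4, 0.3]
finger_gap: 42.8
```

```bash
python3 look.py k2b block1 wrist
```

```text
wrist [415.6 297.4  32.5] [-179.6    1.9   24.5] 37.95
wrist block1 [418.8 297.6   2.9] 0.79 [324. 236.]
```

View pics/k2b_wrist.png

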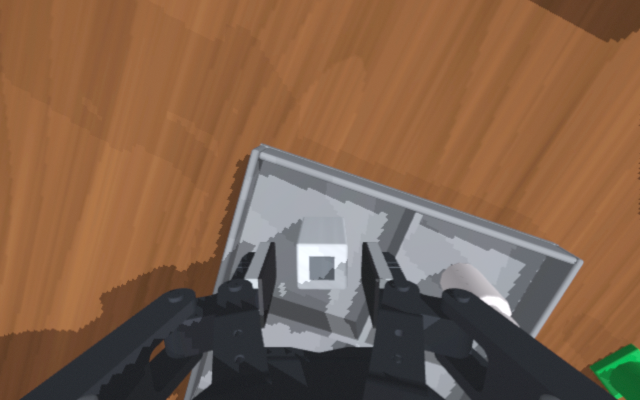

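Request:
move_arm --rows "0.45 0 0 -0.003 0; 0.2 0 0 -0.003 0; 0 0 0 -0.003 0; 0 0 0 -0.003 0; 0 0 0 -0.003 0"

```text
time: 38.55
tool_pos: [416.8, 297.9, 30.8]
eef_rot: [-179.6, 1.7, 24.5]
ft_force: [1.0, 0.7, 3.0]
finger_gap: 22.0
```

Request:
move_arm --rows "0 0 0 0 0; 0 0 0 0.02 0; 0 0 0 0.06 0; 0 0 0 0.1 0; 0 0 0 0.12 0"

```text
time: 39.05
tool_pos: [417.9, 298.4, 153.9]
eef_rot: [-179.6, 1.5, 24.5]
ft_force: [0.6, 0.4, -0.4]
finger_gap: 22.0
```

```bash
python3 look.py k2c block1,dropper1 wrist
```

```text
wrist [417.9 298.4 153.9] [-179.6    1.5   24.5] 39.05
wrist block1 [418.6 296.9 127. ] 0.88 [318. 238.]
wrist dropper1 [500.9 305.4   5.1] 0.64 [401. 215.]
```

View pics/k2c_wrist.png

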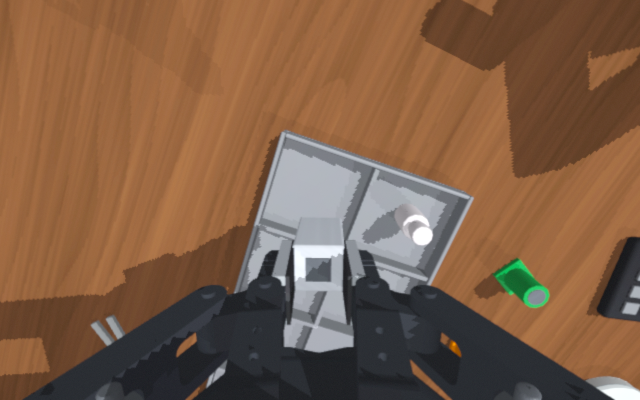

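Request:
move_arm --rows "0 0.006 -0.045 0.01 -0.08; 0 0.012 -0.09 0.01 -0.16; 0 0.019 -0.135 0.01 -0.24; 0 0.026 -0.18 0.01 -0.32; 0 0.033 -0.225 0.01 -0.387"

```text
time: 39.7
tool_pos: [449.0, 71.7, 159.7]
eef_rot: [-179.6, 1.8, 2.2]
ft_force: [0.8, -0.1, -0.6]
finger_gap: 22.6
```

Request:
move_arm --rows "0 0.006 -0.045 0 0; 0 0.013 -0.09 0 0; 0 0.02 -0.135 0 0; 0 0.028 -0.18 0 0; 0 0.035 -0.225 0 0"

```text
time: 40.2
tool_pos: [482.6, -154.6, 157.4]
eef_rot: [-179.5, 1.9, 2.1]
ft_force: [1.0, -0.4, 0.2]
finger_gap: 22.2
```

```bash
python3 -c "
from h import *
s=ctrl.sense();print(s['tool_pos'],s['finger_gap'])"
```

```text
[ 482.64061294 -154.55570905  157.38749951] 22.204928997546684
```

Request:
move_arm --rows "0 0.003 -0.02 -0.02 0; 0 0.003 -0.02 -0.05 0; 0 0.003 -0.02 -0.08 0; 0 0.003 -0.02 -0.09 0; 0 0.003 -0.02 -0.09 0"

```text
time: 40.7
tool_pos: [483.3, -173.1, 64.5]
eef_rot: [-179.3, 2.3, 2.2]
ft_force: [-0.8, -0.5, -0.5]
finger_gap: 22.4
```

```bash
python3 look.py k2d tray_near wrist
```

```text
wrist [ 483.3 -173.1   64.5] [-179.3    2.3    2.2] 40.7
wrist tray_near [ 485.5 -247.5   11.2] 0.51 [319. 317.]
```

View pics/k2d_wrist.png

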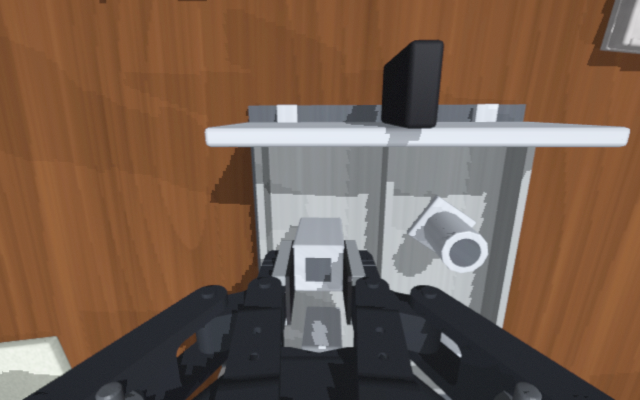

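Request:
move_arm --rows "0 0.001 -0.001 -0.006 0; 0 0.001 -0.001 -0.012 0; 0 0.001 -0.001 -0.016 0; 0 0.001 -0.001 -0.018 0; 0 0.001 -0.001 -0.018 0"

```text
time: 41.3
tool_pos: [486.6, -175.3, 49.3]
eef_rot: [-179.4, 2.0, 2.2]
ft_force: [-0.6, -0.4, -1.2]
finger_gap: 22.4
```

Request:
move_arm --rows "0 0 0 -0.002 0; 0 0 0 -0.0045 0; 0 0 0 -0.0045 0"

```text
time: 41.6
tool_pos: [486.7, -175.3, 44.8]
eef_rot: [-179.4, 2.0, 2.2]
ft_force: [0.4, -0.1, -0.5]
finger_gap: 22.6
```

Request:
move_arm --rows "0.3 0 0 0 0; 0.45 0 0 0 0; 0.45 0 0 0 0; 0.45 0 0 0.03 0; 0.45 0 0 0.07 0"

```text
time: 42.1
tool_pos: [484.8, -174.2, 113.5]
eef_rot: [-179.3, 2.2, 2.2]
ft_force: [0.8, 0.7, -0.1]
finger_gap: 38.3
```

Request:
move_arm --rows "0.6 0.01 0.02 0.04 0; 0.7 0.02 0.04 0.08 0; 1 0.03 0.06 0.11 0; 1 0.035 0.06 0.13 0; 1 0.035 0.06 0.13 0"

```text
time: 42.6
tool_pos: [522.1, -114.4, 247.2]
eef_rot: [-179.4, 1.9, 2.2]
ft_force: [0.2, -0.1, 1.1]
finger_gap: 85.6
```

```bash
python3 look.py k2e block1,sleeve1,tray_fin,dropper1,cassette1 wrist,scene,side
```

```text
wrist [ 522.1 -114.4  247.2] [-179.4    1.9    2.2] 42.6
wrist block1 [ 485.5 -248.1   11.6] 0.96 [293. 266.]
wrist block1 [ 487.2 -180.4   21.9] 0.74 [294. 222.]
wrist sleeve1 [ 561.  -170.2   17.1] 0.73 [353. 216.]
wrist sleeve1 [ 561.4 -245.    15.4] 0.56 [349. 269.]
wrist sleeve1 [ 529.7 -297.2   -2. ] 0.5 [324. 294.]
wrist tray_fin [515.9 -92.5  87.2] 0.91 [317. 162.]
wrist dropper1 [450.1  24.4   3. ] 0.78 [266.  46.]
wrist dropper1 [517.  -89.8  86.6] 0.67 [319. 160.]
wrist cassette1 [ 6.996e+02  5.720e+01 -5.000e-01] 0.95 [491.  23.]
wrist cassette1 [699.1 -21.9   2.4] 0.69 [479.  98.]
scene [ 518.8 -114.2  241.8] [-179.2    2.4    2.1] 42.9
scene block1 [ 484.9 -244.1   21.7] 0.56 [242. 206.]
scene block1 [ 486.7 -172.8   16.3] 0.42 [267. 206.]
scene sleeve1 [ 563.1 -241.9   22. ] 0.69 [242. 225.]
scene sleeve1 [ 559.2 -169.1   20.1] 0.67 [268. 222.]
scene sleeve1 [636.1 295.3  -3.7] 0.56 [438. 230.]
scene sleeve1 [638.  192.    4.1] 0.5 [402. 232.]
scene tray_fin [516.  -92.6  89.5] 0.81 [293. 190.]
scene dropper1 [449.9  27.8   2.7] 0.62 [332. 195.]
scene dropper1 [506.  3
[... 276 characters left out ...]
0.3] 0.62 [359. 175.]
side block1 [ 489.2 -172.4   17.9] 0.57 [356. 193.]
side block1 [700.6 -21.5   7. ] 0.56 [259. 228.]
side block1 [ 524.6 -200.6   22.7] 0.5 [344. 183.]
side sleeve1 [640.4 293.7  -1.5] 0.91 [251. 351.]
side sleeve1 [ 6.353e+02  1.971e+02 -5.000e-01] 0.81 [266. 308.]
side sleeve1 [ 563.5 -243.2   19.7] 0.71 [331. 172.]
side sleeve1 [699.5  51.2   2.7] 0.47 [252. 251.]
side tray_fin [519.5 -90.   90.3] 0.63 [342. 189.]
side dropper1 [505.2 308.4   2.6] 0.66 [322. 366.]
side dropper1 [449.4  25.6   5. ] 0.54 [366. 255.]
side cassette1 [698.5 -22.2   3.5] 0.87 [260. 229.]
side cassette1 [697.8  49.8   5.7] 0.83 [253. 250.]
side cassette1 [471.8 162.1  -1.3] 0.39 [349. 305.]
```

View pics/k2e_wrist.png

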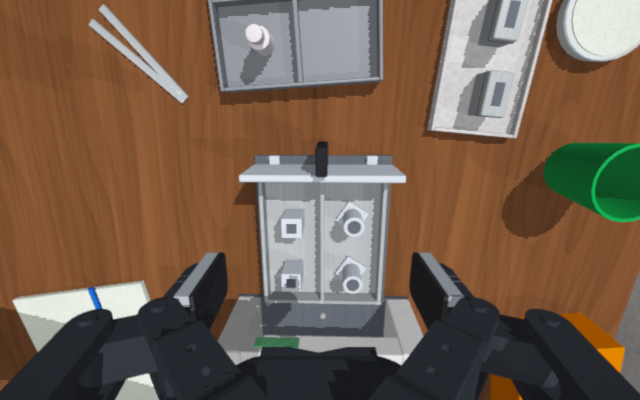

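View pics/k2e_side.png

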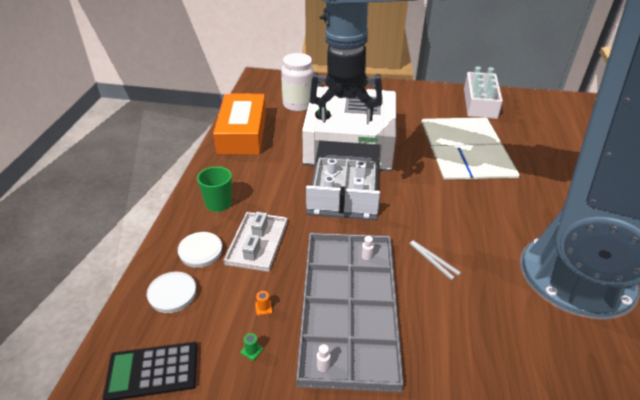

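All four pieces stand in their lanes, and the bin holds only the two droppers. Next I'll pinch the fin and push the tray in gently.

Request:
move_arm --rows "0.8 -0.001 0.028 -0.03 0; 0.6 -0.001 0.028 -0.07 0; 0.5 -0.001 0.028 -0.11 0; 0.5 -0.001 0.028 -0.12 0; 0.5 -0.001 0.028 -0.12 0"

```text
time: 44.0
tool_pos: [517.8, -85.8, 122.3]
eef_rot: [-179.2, 2.4, 2.2]
ft_force: [0.3, -1.2, 0.6]
finger_gap: 42.8
```

```bash
python3 look.py f1 tray_fin wrist
```

```text
wrist [517.8 -85.8 122.3] [-179.2    2.4    2.2] 44.0
wrist tray_fin [514.5 -91.8  85.2] 0.98 [314. 239.]
```

View pics/f1_wrist.png

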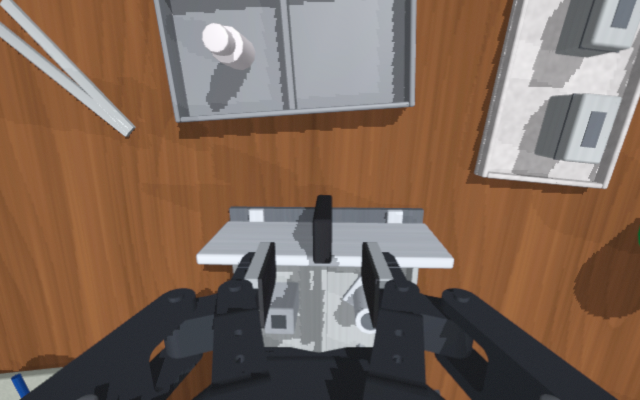

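Request:
move_arm --rows "0.5 0 0 -0.02 0; 0.5 0 0 -0.04 0; 0.5 0 0 -0.055 0; 0.5 0 0 -0.06 0; 0.5 0 0 -0.06 0"

```text
time: 44.6
tool_pos: [520.3, -87.0, 65.5]
eef_rot: [-179.3, 2.1, 2.2]
ft_force: [-0.6, -1.0, -0.1]
finger_gap: 42.9
```

```bash
python3 look.py f2 tray_fin wrist,side
```

```text
wrist [520.3 -87.   65.5] [-179.3    2.1    2.2] 44.6
wrist tray_fin [515.  -87.4  86.4] 0.62 [303. 279.]
side [520.9 -87.2  66.3] [-179.4    2.     2.2] 44.7
side tray_fin [517.4 -90.6  89.7] 0.56 [342. 190.]
```

View pics/f2_wrist.png

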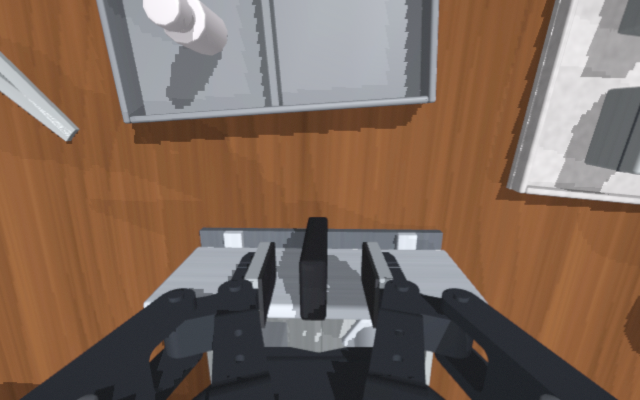

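Request:
move_arm --rows "0.4 -0.002 0 0 0; 0.2 -0.002 0 0 0; 0 -0.002 0 0 0; 0 -0.002 0 0 0; 0 -0.002 0 0 0" --grip_force 70

```text
time: 45.3
tool_pos: [518.2, -87.2, 66.9]
eef_rot: [-179.4, 2.1, 2.2]
ft_force: [-7.2, 0.4, 8.1]
finger_gap: 10.7
```

Request:
move_arm --rows "0 0 -0.005 0 0; 0 0 -0.015 0 0; 0 0.001 -0.027 0 0; 0 0.0015 -0.04 0 0; 0 0.002 -0.055 0 0"

```text
time: 45.8
tool_pos: [520.4, -143.5, 67.0]
eef_rot: [-179.4, 2.1, 2.2]
ft_force: [0.2, 3.1, 0.5]
finger_gap: 10.6
```

Request:
move_arm --rows "0 0 -0.014 0 0; 0 0.001 -0.028 0 0; 0 0.0015 -0.042 0 0; 0 0.002 -0.056 0 0; 0 0.0025 -0.068 0 0"

```text
time: 46.3
tool_pos: [523.3, -213.0, 67.1]
eef_rot: [-179.4, 2.0, 2.1]
ft_force: [2.6, 2.5, -1.5]
finger_gap: 10.6
```

Request:
move_arm --rows "0 0.0005 -0.012 0 0; 0 0.001 -0.024 0 0; 0 0.0015 -0.034 0 0; 0 0.0015 -0.042 0 0; 0 0.002 -0.048 0 0"

```text
time: 46.8
tool_pos: [525.1, -258.0, 67.0]
eef_rot: [-179.0, 2.1, 2.1]
ft_force: [1.9, 20.8, 10.0]
finger_gap: 10.8
```

Request:
move_arm --rows "0 0 -0.004 0 0; 0 0 -0.008 0 0; 0 0 -0.012 0 0; 0 0 -0.016 0 0; 0 0 -0.019 0 0"

```text
time: 47.3
tool_pos: [525.4, -269.1, 67.0]
eef_rot: [-178.2, 2.1, 2.1]
ft_force: [4.8, 39.4, 13.2]
finger_gap: 10.2
```

Request:
move_arm --rows "0 0 -0.003 0 0; 0 0 -0.006 0 0; 0 0 -0.006 0 0"

```text
time: 47.6
tool_pos: [525.5, -268.9, 67.0]
eef_rot: [-177.6, 2.2, 2.2]
ft_force: [0.9, 25.3, 11.2]
finger_gap: 10.7
```

```bash
python3 look.py f3 tray_fin,steriliser,tray_floor wrist,side,scene; python3 - <<'E'
from h import *
p=optics.camera("side");save(p,"f3c",(280,80,420,220),5)
E
```

```text
wrist [ 525.5 -268.9   67. ] [-177.6    2.2    2.2] 47.6
wrist tray_fin [ 522.1 -271.4   86.1] 0.78 [307. 280.]
wrist steriliser [ 5.297e+02 -2.976e+02 -2.000e-01] 0.7 [325. 255.]
wrist tray_floor [ 529.4 -294.    -1.8] 0.69 [325. 249.]
side [ 525.5 -268.9   67. ] [-177.6    2.2    2.2] 47.8
side tray_fin [ 526.3 -272.4   89.1] 0.74 [347. 145.]
side tray_fin [ 496.6 -382.5   19.1] 0.47 [361. 145.]
side steriliser [ 528.1 -297.5    2.5] 0.59 [346. 167.]
side tray_floor [ 534.2 -387.1   20.5] 0.85 [348. 143.]
scene [ 525.5 -268.9   67. ] [-177.6    2.2    2.2] 48.0
scene tray_fin [ 526.8 -273.8   91. ] 0.72 [226. 198.]
scene steriliser [ 527.7 -296.6    0.9] 0.59 [224. 223.]
scene tray_floor [505.2 307.    1.6] 0.51 [425. 198.]
```

View pics/f3c.png

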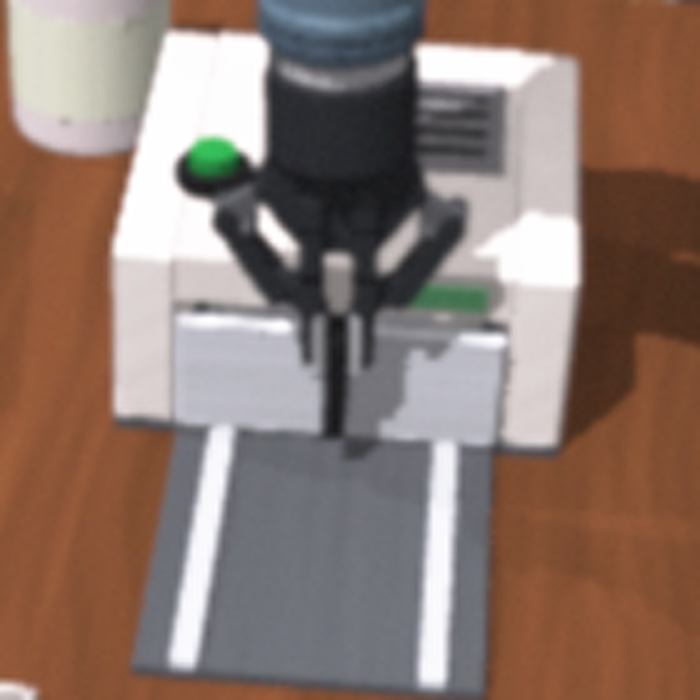

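View pics/f3_wrist.png

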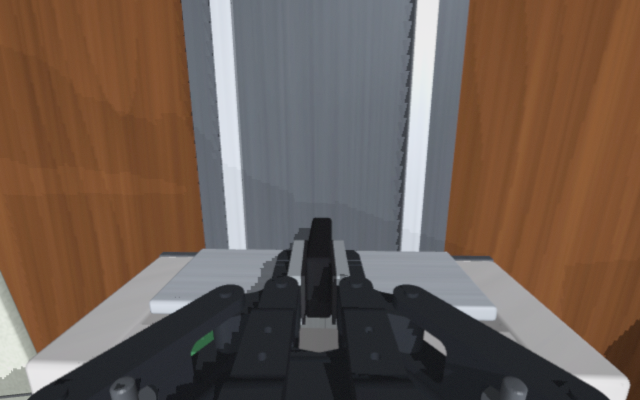

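Request:
move_arm --rows "0.2 0 0 0 0; 0.5 0 0.001 0 0; 0.5 0 0.001 0 0; 0.5 0 0.001 0.02 0; 0.5 0 0.001 0.06 0"

```text
time: 48.75
tool_pos: [522.6, -267.2, 124.0]
eef_rot: [-177.3, 2.6, 2.2]
ft_force: [0.2, -0.1, 0.5]
finger_gap: 43.2
```

Request:
move_arm --rows "0.5 0 0.02 0.04 0; 0.5 0 0.06 0.08 0; 0.5 0 0.08 0.1 0; 0.5 0 0.08 0.1 0; 0.5 0 0.08 0.1 0"

```text
time: 49.25
tool_pos: [522.5, -187.9, 224.3]
eef_rot: [-177.4, 2.6, 2.2]
ft_force: [0.0, -0.6, -0.7]
finger_gap: 42.5
```

```bash
python3 look.py f4 tray_fin,steriliser,start_top wrist,side; python3 - <<'E'
from h import *
st=ctrl.sense();p=optics.camera("wrist");print(st["tool_pos"],st["eef_rot"]);save(p,"f4c",(200,120,460,320),3)
p=optics.camera("side");save(p,"f4s",(280,80,420,220),5)
E
```

```text
wrist [ 522.5 -187.9  224.3] [-177.4    2.6    2.2] 49.25
wrist tray_fin [ 522.7 -274.9   87.7] 0.65 [321. 280.]
wrist steriliser [ 528.2 -294.6   -1.5] 0.93 [327. 260.]
side [ 521.6 -187.9  222.2] [-177.3    2.8    2.1] 49.45
side tray_fin [ 527.  -275.1   90.7] 0.9 [347. 144.]
side steriliser [ 527.1 -296.2    3.3] 0.58 [346. 167.]
side steriliser [ 497.8 -355.1   17.2] 0.28 [359. 151.]
side start_top [ 606.2 -365.4  133.5] 0.55 [322. 109.]
[ 522.21665924 -187.61584379  223.12910637] [-177.28896937    2.67514966    2.11557005]
```

View pics/f4c.png

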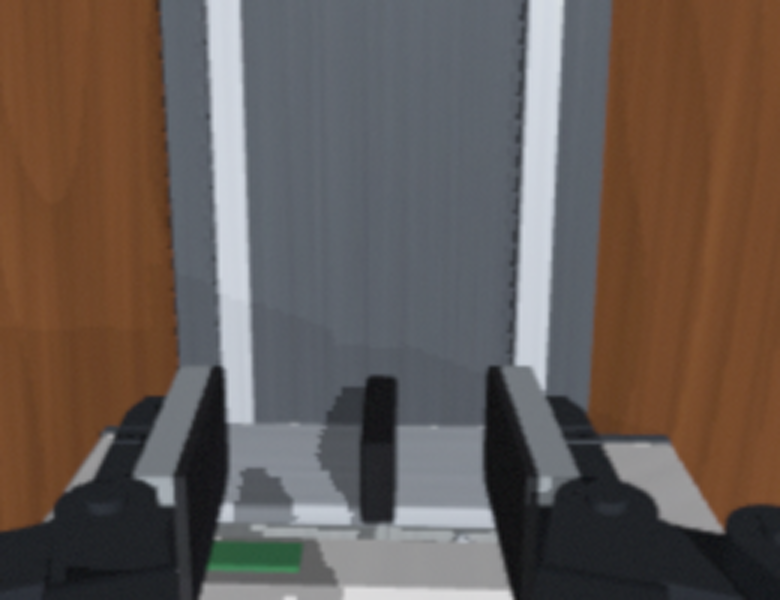

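View pics/f4s.png

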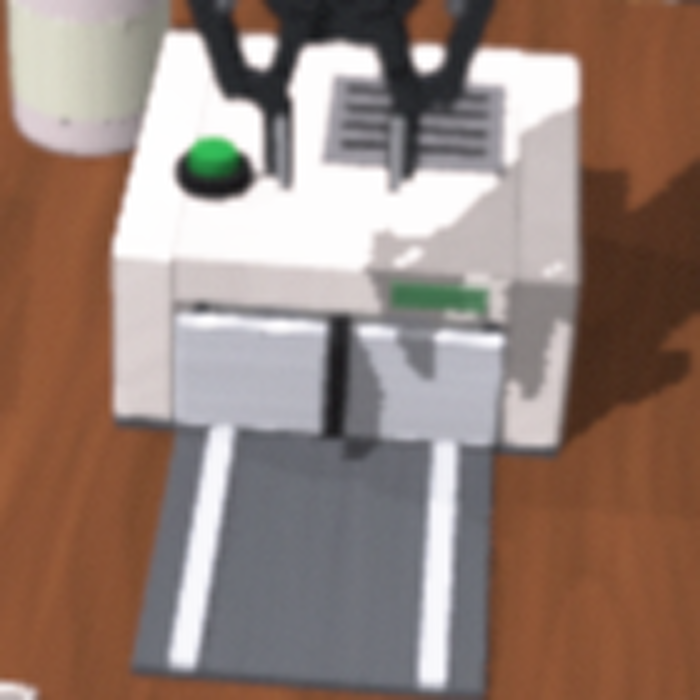

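Request:
move_arm --rows "0 0.001 -0.01 -0.04 0; 0 0.002 -0.02 -0.09 0; 0 0.003 -0.03 -0.13 0; 0 0.003 -0.035 -0.155 0; 0 0.003 -0.035 -0.155 0"

```text
time: 50.25
tool_pos: [522.5, -221.2, 64.3]
eef_rot: [-177.0, 3.0, 2.1]
ft_force: [-0.5, 0.0, 0.1]
finger_gap: -0.2
```

Request:
move_arm --rows "0 0 -0.004 0 0; 0 0 -0.008 0 0; 0 0 -0.011 0 0; 0 0 -0.014 0 0"

```text
time: 50.65
tool_pos: [523.4, -236.0, 65.9]
eef_rot: [-177.1, 2.9, 2.1]
ft_force: [0.3, -0.4, 0.1]
finger_gap: -0.1
```

Request:
move_arm --rows "0 0.001 -0.003 0 0; 0 0.001 -0.006 0 0; 0 0.001 -0.009 0 0; 0 0.001 -0.012 0 0; 0 0.001 -0.014 0 0"

```text
time: 51.15
tool_pos: [524.5, -247.0, 66.0]
eef_rot: [-176.8, 2.9, 2.1]
ft_force: [0.7, 16.8, 9.2]
finger_gap: -0.2
```

Request:
move_arm --rows "0 0 -0.003 0 0; 0 0 -0.005 0 0; 0 0 -0.005 0 0"

```text
time: 51.45
tool_pos: [524.4, -246.9, 66.1]
eef_rot: [-176.3, 3.0, 2.2]
ft_force: [-0.1, 19.4, 10.3]
finger_gap: 0.4
```

Firm stop at about 20 N with no movement, so the tray is home (the detent needs only 9 N). Next, the button.

Request:
move_arm --rows "0 0 0.01 0 0; 0 0 0.02 0.03 0; 0 0 0.02 0.07 0; 0 0 0.01 0.11 0; 0 0.02 0 0.14 0"

```text
time: 51.95
tool_pos: [543.9, -247.1, 208.7]
eef_rot: [-176.3, 3.0, 2.1]
ft_force: [1.4, -0.8, 0.2]
finger_gap: 0.1
```

Request:
move_arm --rows "0 0.02 -0.02 0.01 0; 0 0.035 -0.04 0.01 0; 0 0.035 -0.04 0.01 0; 0 0.035 -0.04 0.01 0"

```text
time: 52.35
tool_pos: [578.4, -286.9, 217.8]
eef_rot: [-176.3, 3.0, 2.1]
ft_force: [-0.4, 0.1, -0.8]
finger_gap: 0.0
```

```bash
python3 look.py u1 start_top,tray_fin wrist,side,scene
```

```text
wrist [ 578.4 -286.9  217.8] [-176.3    3.     2.1] 52.35
wrist start_top [ 521.7 -272.7   87.9] 0.26 [263. 182.]
wrist tray_fin [ 520.8 -273.3   87.6] 0.93 [263. 182.]
side [ 578.2 -286.1  218.1] [-176.3    3.     2.2] 52.5
side start_top [ 606.3 -365.8  132.4] 0.61 [322. 109.]
side tray_fin [ 528.7 -270.9   89.7] 0.65 [346. 145.]
side tray_fin [ 565.8 -385.5   18.3] 0.26 [336. 142.]
scene [ 578.5 -286.5  218.7] [-176.3    3.     2.2] 52.65
scene start_top [ 605.8 -370.8  134.6] 0.39 [180. 208.]
scene tray_fin [ 526.6 -272.4   91.3] 0.6 [227. 198.]
```

View pics/u1_wrist.png

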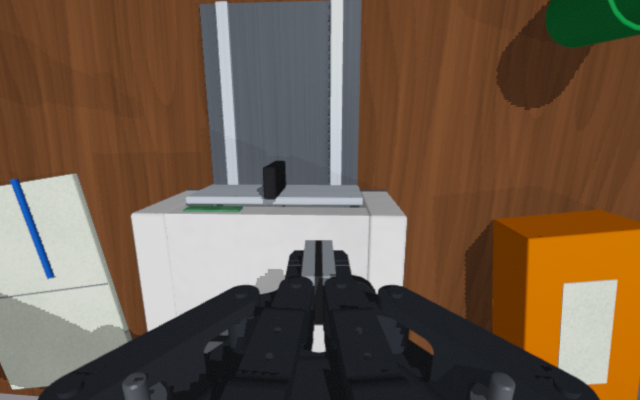

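Request:
move_arm --rows "0 0.015 -0.04 0 0; 0 0.029 -0.08 -0.01 0; 0 0.029 -0.081 -0.04 0; 0 0.029 -0.081 -0.06 0; 0 0.029 -0.081 -0.06 0"

```text
time: 53.3
tool_pos: [605.8, -366.5, 154.3]
eef_rot: [-176.0, 3.3, 2.1]
ft_force: [-0.4, 1.1, -1.3]
finger_gap: 0.2
```

```bash
python3 - <<'E'
from h import *
print(ctrl.sense()["tool_pos"])
p=optics.camera("side");save(p,"u2s",(260,60,400,180),5)
p=optics.camera("scene");save(p,"u2c",(110,130,270,260),5)
E
```

```text
[ 605.76469321 -366.50472031  154.29042237]
```

View pics/u2s.png

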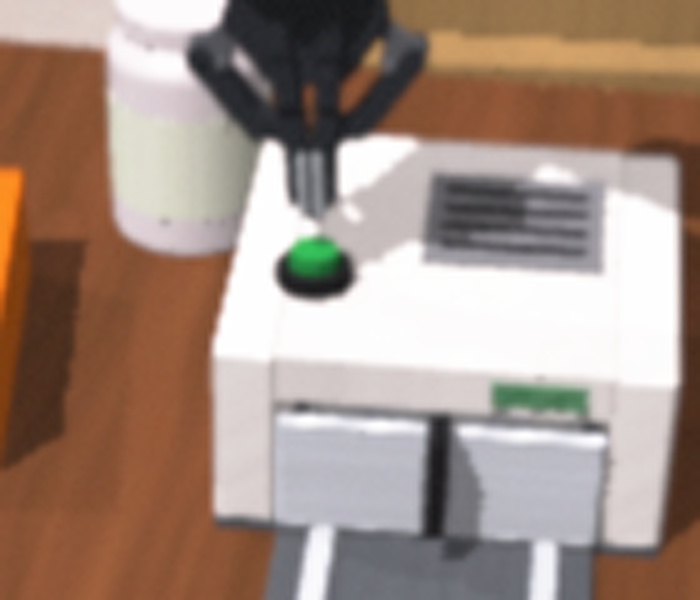

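View pics/u2c.png

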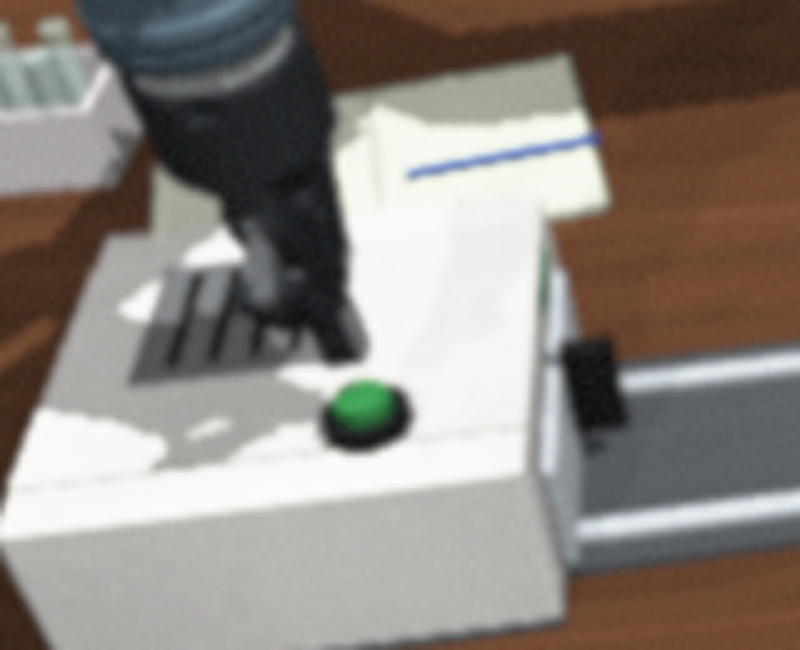

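Request:
move_arm --rows "0 0.001 0.002 -0.006 0; 0 0.001 0.002 -0.012 0; 0 0.001 0.002 -0.016 0; 0 0.001 0.002 -0.018 0; 0 0.001 0.002 -0.02 0"

```text
time: 53.9
tool_pos: [608.7, -365.6, 138.9]
eef_rot: [-176.3, 3.0, 2.2]
ft_force: [0.1, -0.5, -0.7]
finger_gap: -0.0
```

Request:
move_arm --rows "0 0 0 -0.003 0; 0 0 0 -0.005 0; 0 0 0 -0.007 0; 0 0 0 -0.009 0"

```text
time: 54.3
tool_pos: [608.9, -365.7, 130.3]
eef_rot: [-176.3, 3.0, 2.2]
ft_force: [-0.2, 0.9, 5.1]
finger_gap: 0.0
```

Request:
move_arm --rows "0 0 0 -0.002 0; 0 0 0 -0.004 0; 0 0 0 -0.006 0; 0 0 0 -0.006 0"

```text
time: 54.7
tool_pos: [609.2, -365.9, 128.1]
eef_rot: [-176.4, 2.9, 2.2]
ft_force: [-7.6, 5.0, 19.0]
finger_gap: 0.1
```

```bash
python3 - <<'E'
from h import *
p=optics.camera("side");save(p,"u3s",(260,60,400,180),5)
E
```

Request:
move_arm --rows "0 0 0 0.01 0; 0 0 0 0.03 0; 0 0 0 0.06 0; 0 -0.01 0.03 0.1 0; 0 -0.02 0.06 0.13 0"

```text
time: 55.25
tool_pos: [589.0, -306.1, 259.3]
eef_rot: [-176.4, 2.9, 2.1]
ft_force: [0.6, -0.3, 0.8]
finger_gap: 0.3
```

Request:
move_arm --rows "0 -0.02 0.05 0 0; 0 -0.04 0.1 0 0; 0 -0.05 0.14 0 0; 0 -0.05 0.14 0 0; 0 -0.05 0.14 0 0"

```text
time: 55.75
tool_pos: [539.0, -165.3, 259.7]
eef_rot: [-176.5, 2.8, 2.2]
ft_force: [-0.4, -0.1, 1.0]
finger_gap: 0.1
```

```bash
python3 look.py z1 tray_fin,start_top,cassette1,dropper1,sleeve1,block1 wrist,side,scene; python3 - <<'E'
from h import *
p=optics.camera("side");save(p,"z1c",(220,60,420,260),4)
p=optics.camera("scene");save(p,"z1d",(100,140,340,290),3)
E
```

```text
wrist [ 539.  -165.3  259.7] [-176.5    2.8    2.2] 55.75
wrist cassette1 [700.4 -18.7   4.7] 0.72 [470.  61.]
wrist dropper1 [446.5  25.1   2. ] 0.69 [257.  15.]
side [ 539.  -167.1  258.9] [-176.4    2.9    2. ] 56.1
side tray_fin [ 525.6 -270.9   88.7] 0.67 [347. 146.]
side start_top [ 607.7 -367.7  135.6] 0.4 [321. 108.]
side cassette1 [697.6 -20.5   6.3] 0.55 [261. 228.]
side cassette1 [700.7  49.1   5.3] 0.54 [252. 250.]
side dropper1 [503.1 307.2   1.8] 0.69 [323. 366.]
side dropper1 [450.   24.    3.5] 0.61 [365. 255.]
side dropper1 [ 604.6 -366.4  133.9] 0.58 [322. 109.]
side sleeve1 [ 6.383e+02  1.991e+02 -5.000e-01] 0.73 [264. 309.]
side sleeve1 [ 566.5 -352.2   15.6] 0.6 [335. 150.]
side sleeve1 [639.8 295.2   0.7] 0.56 [251. 351.]
side block1 [ 496.4 -353.    15.6] 0.58 [360. 152.]
side block1 [ 4.721e+02  1.630e+02 -4.000e-01] 0.58 [349. 305.]
side block1 [503.3 307.1   2.8] 0.52 [323. 366.]
scene [ 539.  -166.2  259.3] [-176.4    2.9    2.1] 56.45
scene tray_fin [ 526.  -274.7   95.1] 0.87 [226. 197.]
scene tray_fin [ 604.3 -366.9  133.8] 0.46 [182. 208.]
scene start_top [ 605.6 -370.7  131.5] 0.41 [181. 209.]
scene cassette1 [698.3 -18.8   6.8] 0.7 [330. 256.]
scene cassette1 [698.6  55.1   7.8] 0.65 [358. 253.]
scene dropper1 [506.5 306.3   0.9] 0.67 [425. 199.]
scene dropper1 [446.8  31.7  -0. ] 0.64 [333. 195.]
scene sleeve1 [637.1 294.3  -1.4] 0.69 [437. 229.]
scene sleeve1 [638.3 193.2   4.8] 0.43 [403. 232.]
```

View pics/u3s.png

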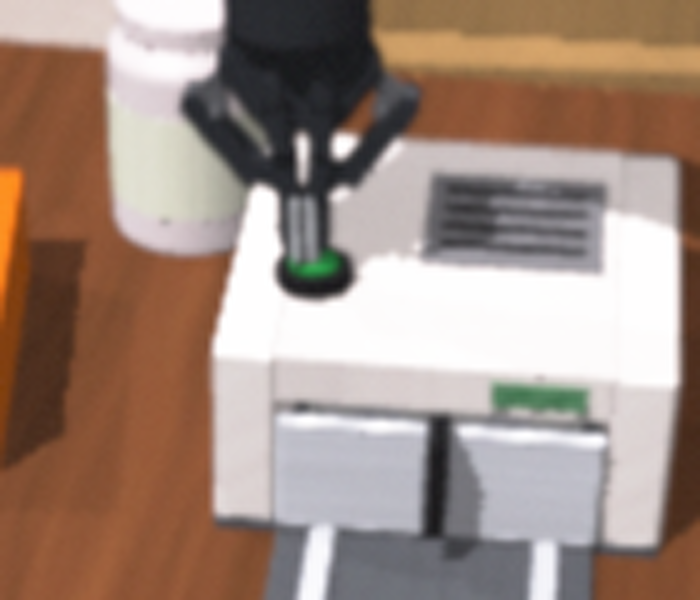

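View pics/z1_wrist.png

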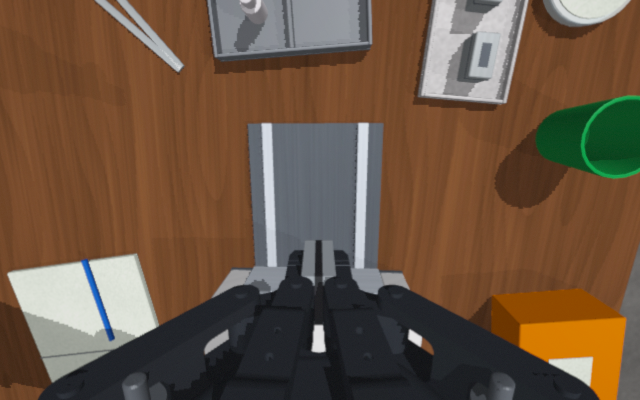

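View pics/z1_side.png

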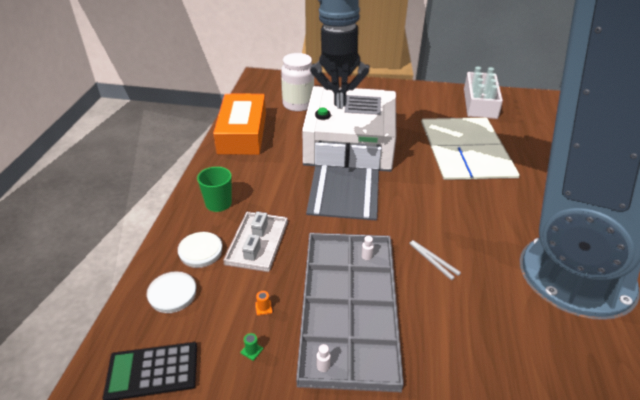

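View pics/z1d.png

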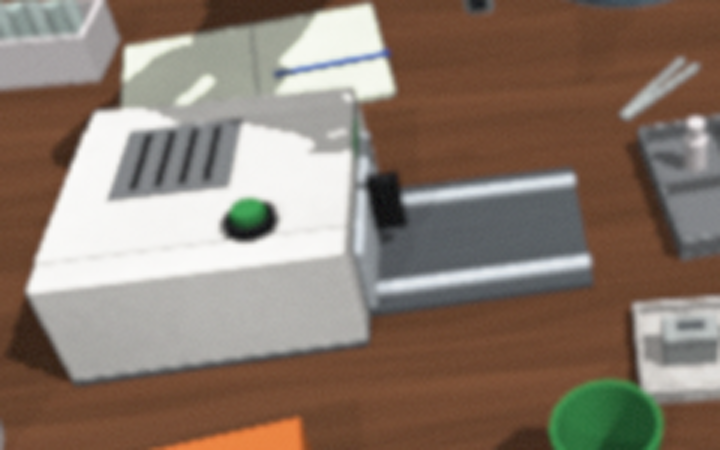

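```bash
python3 -c "
from h import *
print(ctrl.close_job())"
```

```text
the job is handed in; nothing more can be done
None
```

The job is done and handed in, at about 56 s of the 210 s allowed.

**What I did, in order**
- I pulled the tray out and moved both cassettes to the white clean tray, side by side and upright.
- I then took the two sleeves and two blocks out of the bin; the third of each was absent. The sleeves stand in the far lane and the blocks in the near lane.
- I left the orange and green look-alikes and both dropper bottles alone.
- I pushed the tray home by its fin, pressed the start button down to its stop and let go.

**What the last checks showed**
- **Pieces:** the last view before closing showed all four upright and apart. I could not see them clearly after sliding the tray in, though I pushed it slowly.
- **Tray:** it did not move under a 20 N push, well above the 9 N detent. The fin read about -272 mm in y, which matches fully home.
- **Tray travel:** the push moved the tray only about 182 mm, not 190 mm, because it was not fully at zero when out. The fin position puts it at about 7–9 mm, inside the 10 mm limit. That depends on camera readings good to about 4 mm, so I relied on the push test and fin position to judge it home.
- **Button:** it stopped moving at 19 N, and the final pictures show it up again.
- **Bin and clean tray:** only the two droppers remain in the bin, and both cassettes are in the clean tray.

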